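# Coat culture flasks on the tilting tray and store them

### The job

Lay all the culture flasks that are on the bench flat in their lanes in the tilting tray while it is locked level, then pull up its spring lock knob and twist it counter-clockwise into its rest notch so that it stays up, raise the tray by its handle to 30 degrees (never past 40) and hold it there for three seconds. Bring the tray back level and turn the knob back so that the pin drops home and locks it, with the flasks still in it; only then put each flask flat into the storage bay that carries its own outline. Never stand a flask on end or turn it over, and leave the other things on the bench alone.

Things in the scene. Friction and masses are not known exactly. Their poses are not given: they have to be found in the camera images.
- tray (a joint): tilt of the aluminium tray, rad: 0 = level, resting on its two front rests; grows to 0.85 as the front edge (with the handle) rises. 30 degrees = 0.524. The pivot axis is the unit's y axis, 62 mm above the bench and 22 mm straight below point tray_floor when level. The hinge is stiff (0.4 N m): the loaded tray stays where it is left. It cannot turn while the lock pin is down in its notch.
- tray_floor (a point): centre of the tray's inner floor, 84 mm above the bench when level; its z axis is square to the floor, x runs across the unit away from the handle, y along the pivot axis. The inner floor is 150 mm (x) by 270 mm (y); the front and back rims stand 14 mm, the end rims 6 mm above it. It has one lane per flask size.
- tray_handle (a point): middle of the tray's handle, a round horizontal steel bar of 12 mm diameter and 110 mm length along the tray's y axis, standing 47 mm clear in front of the tray's edge (bar axis 122 mm in front of the pivot axis and 26 mm above it when level). It moves with the tray on an arc round the pivot axis: rising, and a little away from the robot. It can be pinched from above and slips round in the fingers as the tray tilts.
- lock_knob (a point): centre of the grip bar of the lock knob on the spring lock pin, at the tray's -y end, 168 mm from the tray's middle, 139 mm above the bench when the pin is down. The black bar is 46 mm long, 12 mm wide and 16 mm high; the point's x axis runs along the bar (along the unit's x when lock_turn is 0), z is up along the pin.
- lock_lift (a joint): how far the lock pin is lifted, m: 0 = fully down in the notch of the index disc (tray locked level), up to 0.018. A spring pulls it down (5 N at 0, 9 N at 0.013). The knob turns only when lifted 0.012 or more; lifted about 0.014 and turned fully, then let go, it settles in its rest notch at about 0.009 and stays up. When turned back to 0 it drops home if the tray is level (within 0.04 rad).
- lock_turn (a joint): turn of the lock knob, rad: 0 = grip bar along the unit's x, where the pin can go down; grows counter-clockwise seen from above to 1.08 (its end stop), where the rest notch is. To leave the rest notch, lift again to about 0.014 and turn back.
- flask_s: small culture flask of white translucent plastic with a grey screw cap, lying flat: 84 mm long over all along its x axis (cap at +x), 38 mm wide, 28 mm high, about 60 g. Origin: middle of the over-all length, on the underside. The flat body takes the 62 mm at the -x end; grip it across its width at the origin. May be absent.
- lane_s (a point): centre of the small flask's lane on the tray floor (-88 mm from tray_floor along y), axes as tray_floor. The lane runs along x and is 46 mm wide; at its front and back ends it is bounded by side stops 4 mm thick and 8 mm high; the middle 56 mm of its sides is open. The flask lies in it along x, either way round.
- bay_s_floor (a point): centre of the floor of the small flask's storage bay, 4 mm above the bench; x runs along the bay, z up. Grey tray with a dark inlaid outline of the small flask, inner size 92 x 46 mm, end walls and corner stops 8 mm above the floor (the middle of the long sides is open). The flask may lie in it either way round.
- flask_m: medium culture flask of white translucent plastic with a grey screw cap, lying flat: 102 mm long over all along its x axis (cap at +x), 50 mm wide, 30 mm high, about 90 g. Origin: middle of the over-all length, on the underside. The flat body takes the 80 mm at the -x end; grip it across its width at the origin. May be absent.
- lane_m (a point): centre of the medium flask's lane on the tray floor (82 mm from tray_floor along y), axes as tray_floor. The lane runs along x and is 58 mm wide; at its front and back ends it is bounded by side stops 4 mm thick and 8 mm high; the middle 68 mm of its sides is open. The flask lies in it along x, either way round.
- bay_m_floor (a point): centre of the floor of the medium flask's storage bay, 4 mm above the bench; x runs along the bay, z up. Grey tray with a dark inlaid outline of the medium flask, inner size 110 x 58 mm, end walls and corner stops 8 mm above the floor (the middle of the long sides is open). The flask may lie in it either way round.
- flask_l: large culture flask of white translucent plastic with a grey screw cap, lying flat: 122 mm long over all along its x axis (cap at +x), 62 mm wide, 32 mm high, about 120 g. Origin: middle of the over-all length, on the underside. The flat body takes the 100 mm at the -x end; grip it across its width at the origin. May be absent.
- lane_l (a point): centre of the large flask's lane on the tray floor (-6 mm from tray_floor along y), axes as tray_floor. The lane runs along x and is 70 mm wide; at its front and back ends it is bounded by side stops 4 mm thick and 8 mm high; the middle 80 mm of its sides is open. The flask lies in it along x, either way round.
- bay_l_floor (a point): centre of the floor of the large flask's storage bay, 4 mm above the bench; x runs along the bay, z up. Grey tray with a dark inlaid outline of the large flask, inner size 130 x 70 mm, end walls and corner stops 8 mm above the floor (the middle of the long sides is open). The flask may lie in it either way round.
- slide_box: green and white cardboard slide box, 86 x 35 x 29 mm; a bystander to be left alone; origin on its underside
- petri: flat round dish with lid, 58 mm across, 15 mm high; a bystander to be left alone; origin on its underside
- beaker: plastic beaker, 54 mm across, 62 mm high; a bystander to be left alone; origin on its underside

How it is judged:
By the outcome, as a careful person would: the job done as asked, in the order asked, and still so for the second after the job is handed in, with the robot touching nothing.
Of flask_s, flask_m, flask_l only 2 to 3 are there at a start; the rules pass over those that are not, and their reading is None.
At some moment in a run one of flask_s, flask_m, flask_l may be knocked a few centimetres aside while the robot is not near it.
It also fails if it takes over 210 s, if anything falls off the work surface, if the arm or the gripper's body presses on something with over 40 N, if the wrist force passes 120 N, or if a joint passes its speed limit or range.

### The arm

A 7-joint arm with a two-finger parallel gripper is mounted at the origin on a cart in front of the work surface, level with it; the furniture and walls round the work are solid. World frame = base frame: x ahead of the robot, y to its left, z up, the work surface at z = 0. Lengths are in m, angles in rad, forces in N, time in s.
With the tool pointing down it reaches from about 0.4 to 0.85 m from the base axis. Payload 10.4 kg.
Tool frame: the origin (TCP) lies at the very end of the fingers, on their centre line; the grasp point (between the pads) lies 19 mm behind it (manip.grip_depth is the distance from the TCP to the grasp point, in m); z points along the fingers, y is the direction in which the jaws open and shut (so a half turn about z gives the same grasp; the last joint's range is limited). The gripper opens to 85 mm and grips with 20 to 120 N. Pads are 22 mm wide; open, the fingers measure 114 mm over their backs; the gripper's body (76 mm by 85 mm) begins 54 mm behind the grasp point. The pads swing forward as they close: fully open they stand 13 mm farther back than shut.
Start: joints at [1.163, 0.332, -0.065, 1.46, 0.022, 1.35, -0.088], TCP at [0.235, -0.579, 0.231] pointing down, gripper open.
Joint ranges: [-2.6, 2.6], [-0.5, 2.12], [-1.47, 1.34], [0.16, 2.42], [-1.27, 4.41], [0.06, 2.06], [-2.6, 2.6]. Speed limits (rad/s): [2.22, 2.22, 2.79, 2.79, 3.14, 3.14, 3.14].

### API

Orientations are given as a unit quaternion [x, y, z, w].
In Python, from workcell import manip gives the robot as it stands.
- The arm moves only by the tool step_arm, never from a script. Its argument "motion" is a list of rows, each a list of 6 numbers: the shift along the tool's x, y, z in mm, then the turn, a rotation vector about the tool's x, y, z in degrees. A call has 1 to 20 rows; each row shifts and turns the pose as measured when the row begins, along the tool's axes as they then stand; what a row does not reach is not made up. A row lasts 1/8 s, in which the tool goes at most 62.5 mm and 10.7 degrees, less where a joint would pass 70% of its speed; a pose out of reach is approached as far as the arm can. A call with a gripper value outside its range is refused whole. "jaw" is the finger opening in mm, from 0 to 85.4, set as the call begins (left out, the last holds). The fingers move at their own pace and stop on an object; "force" is the grip in N (left out, the last holds). Time passes only in rows, so rows that do not move let the fingers close. It gives the time, the measured TCP pose, the force and the opening at its end, in the units of the state.
- manip.get_obs(): the state, without advancing time (a new reading comes with each control period).
- manip.camera(name): name is "scene" or "top" or "wrist"; returns the picture (400x640x3 uint8, blue, green, red); there is no depth.
- manip.camera_info(name): a dict with "camera_matrix" (3x3 intrinsics, pixels), "R" (3x3) and "t" (3): a world point X has camera coordinates R X + t. Camera axes: x right, y down, z forward; pixel columns grow to the right and rows downward; lengths in m; the calibration is good to about 2 mm. The wrist camera is an equidistant fisheye: a pixel r from the principal point sees the ray r / f radians off the axis. A picture is of the moment at which its call begins: read the wrist's pose just before it. camera_info takes no time and is no camera call; for the wrist camera it gives the pose at the moment of the call.
- manip.hand_in(): hands the job in, once; it reports no verdict.
The state is a dict: "clock": time; "joint_pos": joint angles; "joint_velocities": joint speeds; "tau": joint torques, N m; "position": TCP position; "ee_rot": TCP orientation; "ft_force": force on the tool from outside, world axes, zero at the start; "torque": the same for the moment, N m; "grip_width": opening from 0.0 (shut) to 1.0 (fully open).
Only numpy, scipy, OpenCV 4.12 (cv2) and the standard library are available. Lean on these libraries where they do the work, as an engineer would, in place of code of your own. Each camera call takes 0.05 s, during which the arm holds its last target.

## Working session

There is one attempt and no reset: what is moved stays moved. The work goes in short steps, Python scripts to look and compute and a tool call to move; the robot and the scene stay as the last step left them, time stands still between calls to the robot, and variables do not carry over. Pictures are saved under pics/ and viewed, and the job is handed in when it is done.

Besides the shell and the picture viewer there is one more tool, called by a JSON object that holds its "method" and its "body", one argument or row to a line. step_arm: Moves the arm, as the interface text tells. Its arguments: {"type":"object","properties":{"motion":{"type":"array"},"jaw":{"type":"number"},"force":{"type":"number"}},"required":["motion"]}

```bash
ls; mkdir -p pics; python3 - <<'E'
from workcell import manip
import cv2
o=manip.get_obs();print(o)
for n in("scene","top","wrist"):
    i=manip.camera_info(n);print(n,i)
    cv2.imwrite(f"pics/{n}0.png",manip.camera(n))
print(manip.grip_depth)
E
```

```text
pics
{'clock': 0.0, 'joint_pos': array([ 1.16342446,  0.33291357, -0.06470937,  1.46091001,  0.02159357,
        1.34986543, -0.08852885]), 'joint_velocities': array([-0.00060279,  0.00120562, -0.00031963,  0.00044205,  0.00050629,
        0.00239115, -0.00144872]), 'tau': array([ 5.42722937e-04, -6.25466394e+01,  4.93270636e-02, -3.91605949e+01,
        1.61902659e-02,  1.01492781e-02,  6.07853352e-06]), 'position': array([ 0.23446418, -0.57897509,  0.23050484]), 'ee_rot': array([ 9.81550698e-01,  1.91200774e-01, -1.59514147e-04, -6.82171488e-04]), 'ft_force': array([-0.40123006, -0.27981842,  0.24297023]), 'torque': array([-0.02657253,  0.00717062,  0.02163351]), 'grip_width': 0.9992292140218928}
scene {'camera_matrix': array([[418.60343598,   0.        , 324.46965038],
       [  0.        , 418.60343598, 203.20493999],
       [  0.        ,   0.        ,   1.        ]]), 'R': array([[-0.21505916, -0.97646898, -0.01605891],
       [-0.71637312,  0.16890849, -0.67696343],
       [ 0.66374627, -0.13408301, -0.73584144]]), 't': array([0.09321965, 0.47714409, 0.93086519])}
top {'camera_matrix': array([[494.88943068,   0.        , 322.66031659],
       [  0.        , 494.88943068, 210.00105723],
       [  0.        ,   0.        ,   1.        ]]), 'R': array([[ 0.02476446, -0.99968687, -0.00358865],
       [-0.98090863, -0.02360634, -0.19303107],
       [ 0.19288591,  0.00830045, -0.98118608]]), 't': array([-0.05084735,  0.56430865,  1.48560714])}
wrist {'camera_matrix': array([[309.70691629,   0.        , 317.95409106],
       [  0.        , 309.70691629, 204.24603641],
       [  0.        ,   0.        ,   1.        ]]), 'R': array([[ 3.75320470e-01, -9.26894726e-01,  8.43710859e-04],
       [-8.84890566e-01, -3.58040831e-01,  2.97952091e-01],
       [-2.75868139e-01, -1.12574111e-01, -9.54580452e-01]]), 't': array([-0.62510596, -0.03717675,  0.37805732])}
0.0187
```

View pics/scene0.png

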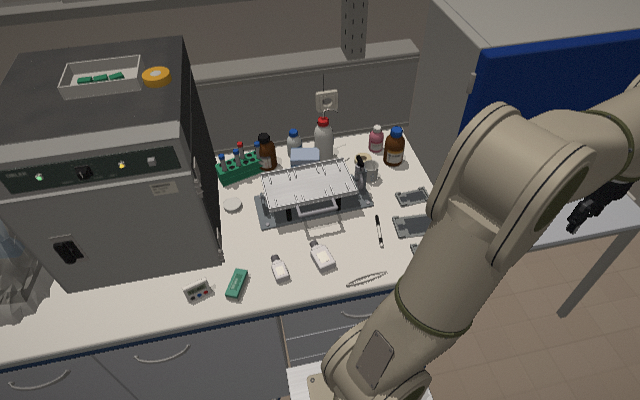

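View pics/top0.png

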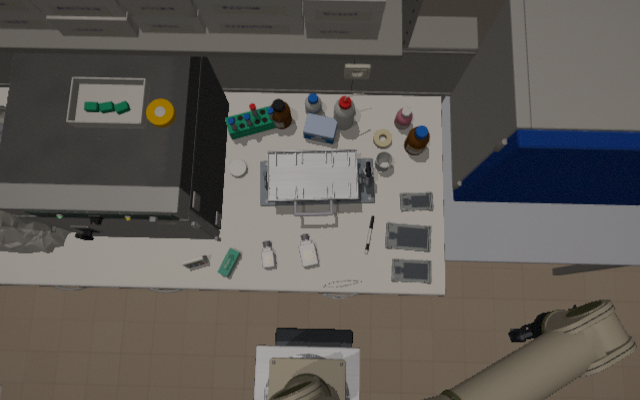

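View pics/wrist0.png

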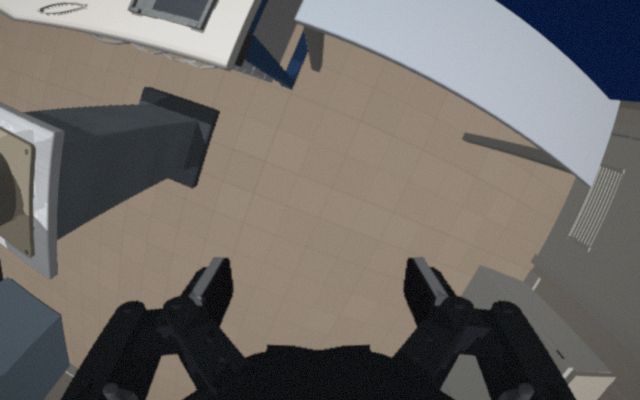

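The top view shows two flasks, at about (267,255) and (308,250). The tilting tray is at (313,178), the knob at about (368,170), and the three bays are on the right at (416,202), (408,237) and (411,270). I'll measure these next.

```bash
cat > h.py <<'E'
from workcell import manip
import numpy as np, cv2
from scipy.spatial.transform import Rotation as Rot
def pose(o=None):
    o=o or manip.get_obs(); return np.array(o['position']),Rot.from_quat(o['ee_rot'])
def ray(ci,u,v,fish=False):
    K=ci['camera_matrix']; x=(u-K[0,2])/K[0,0]; y=(v-K[1,2])/K[1,1]
    if fish:
        r=np.hypot(x,y); s=np.sin(r)/r if r>1e-9 else 1.; d=np.array([x*s,y*s,np.cos(r)])
    else: d=np.array([x,y,1.])
    R=np.array(ci['R']);return -R.T@ci['t'],R.T@d
def onplane(ci,u,v,z,fish=False):
    c,d=ray(ci,u,v,fish);return c+d*(z-c[2])/d[2]
def proj(ci,X,fish=False):
    K=ci['camera_matrix'];p=np.array(ci['R'])@np.array(X)+ci['t']
    if fish:
        rr=np.hypot(p[0],p[1]);th=np.arctan2(rr,p[2]);q=p[:2]/rr*th
    else:q=p[:2]/p[2]
    return np.array([K[0,0]*q[0]+K[0,2],K[1,1]*q[1]+K[1,2]])
def delta(target,yaw=None,tilt=None):
    """tool-frame shift (mm) and turn(deg) from the present pose to target xyz, tool down with jaw-axis yaw"""
    p,R=pose(); d=R.inv().apply(np.array(target)-p)*1000
    out=[d]
    if yaw is not None:
        # tool z down; tool y axis along direction yaw (mod pi)
        best=None
        for k in(0,np.pi):
            y=np.array([np.cos(yaw+k),np.sin(yaw+k),0]);z=np.array([0,0,-1.]);x=np.cross(y,z)
            T=Rot.from_matrix(np.c_[x,y,z]);rv=(R.inv()*T).as_rotvec(degrees=True)
            if best is None or np.linalg.norm(rv)<np.linalg.norm(best):best=rv
        out.append(best)
    return np.round(np.concatenate(out),1)
def view(name,fn,crop=None,s=1):
    ci=manip.camera_info(name);im=manip.camera(name)
    if crop: x0,y0,x1,y1=crop;c=im[y0:y1,x0:x1]
    else:c=im
    cv2.imwrite('pics/'+fn,cv2.resize(c,None,fx=s,fy=s,interpolation=cv2.INTER_CUBIC));np.save('pics/'+fn+'.npy',im)
    return ci,im
E
python3 - <<'E'
from h import *
im=cv2.imread('pics/top0.png')
cv2.imwrite('pics/topA.png',cv2.resize(im[135:285,225:385],None,fx=5,fy=5,interpolation=cv2.INTER_CUBIC)[:600*2][:, :800])
c=im[140:290,370:450];cv2.imwrite('pics/topB.png',cv2.resize(c,None,fx=4,fy=4,interpolation=cv2.INTER_CUBIC))
c=im[140:220,255:385];cv2.imwrite('pics/topC.png',cv2.resize(c,None,fx=6,fy=6,interpolation=cv2.INTER_CUBIC))
c=im[225:285,215:335];cv2.imwrite('pics/topD.png',cv2.resize(c,None,fx=6,fy=6,interpolation=cv2.INTER_CUBIC))
E
```

```text
(no output)
```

View pics/topB.png

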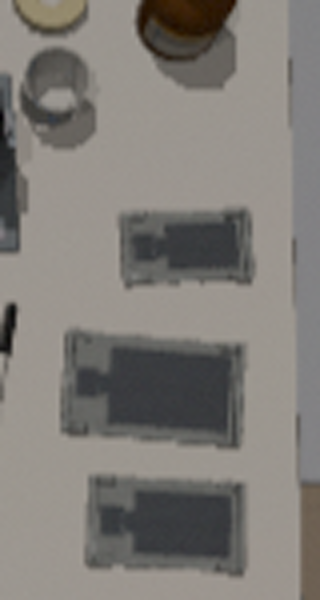

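View pics/topC.png

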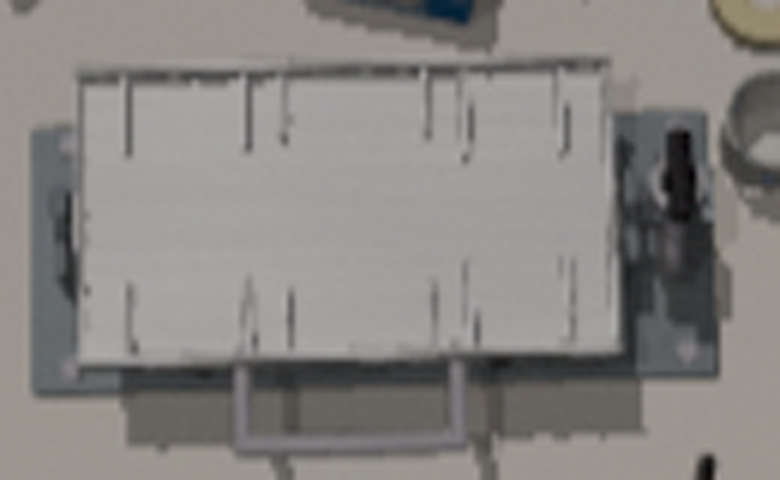

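View pics/topD.png

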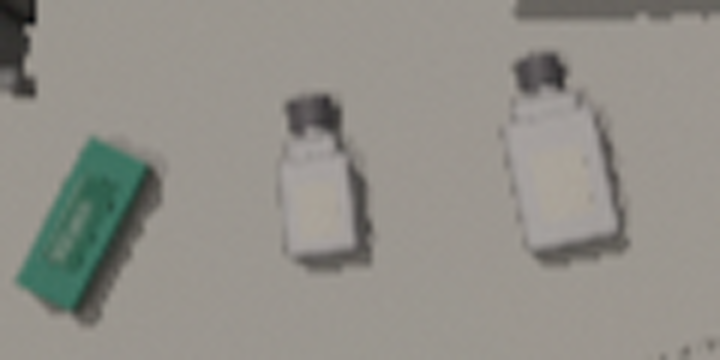

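```bash
python3 - <<'E'
from h import *
ci=manip.camera_info('top')
def P(u,v,z,o,s): return onplane(ci,o[0]+u/s-0.5*(1-1/s),o[1]+v/s-0.5*(1-1/s),z)
C=(255,140)
for n,u,v,z in [('BL',80,70,.098),('BR',607,62,.098),('FL',80,362,.098),('FR',622,352,.098),('HL',240,443,.088),('HR',460,440,.088),('knobtop',680,132,.147),('knobbot',680,218,.147)]:
    print(n,P(u,v,z,C,6).round(4))
D=(215,225)
for n,u,v,z in [('S cap',311,95,.014),('S end',332,262,.003),('S endtop',322,250,.028),('M cap',540,52,.015),('M endtop',570,235,.03)]:
    print(n,P(u,v,z,D,6).round(4))
B=(370,140)
for n,pts in [('S',[(122,210),(248,208),(250,280),(122,280)]),('L',[(68,330),(244,344),(240,442),(62,430)]),('M',[(88,476),(245,478),(243,572),(86,565)])]:
    q=[P(u,v,.012,B,4) for u,v in pts];print('bay',n,np.mean(q,0).round(4),(q[1]-q[0]).round(4),(q[2]-q[1]).round(4))
cs=manip.camera_info('scene')
E
```

```text
BL [0.7382 0.1367 0.098 ]
BR [ 0.749  -0.1352  0.098 ]
FL [0.5841 0.1296 0.098 ]
FR [ 0.5959 -0.1446  0.098 ]
HL [0.5462 0.0478 0.088 ]
HR [ 0.5505 -0.0637  0.088 ]
knobtop [ 0.6975 -0.169   0.147 ]
knobbot [ 0.6534 -0.1693  0.147 ]
S cap [0.4712 0.1386 0.014 ]
S end [0.3848 0.1247 0.003 ]
S endtop [0.3889 0.1274 0.028 ]
M cap [0.4968 0.0186 0.015 ]
M endtop [ 0.3996 -0.0005  0.03  ]
bay S [ 0.6114 -0.3355  0.012 ] [ 0.0041 -0.1014  0.    ] [-0.0591 -0.0006  0.    ]
bay L [ 0.4958 -0.3089  0.012 ] [-0.0079 -0.1398  0.    ] [-0.0783  0.0045  0.    ]
bay M [ 0.3886 -0.3173  0.012 ] [ 0.0014 -0.123   0.    ] [-0.0731  0.0028  0.    ]
```

{"method": "step_arm", "body": {
  "motion": [
    [0, 0, 0, 0, 0, 7.35],
    [0, 0, 0, 0, 0, 7.35],
    [0, 0, 0, 0, 0, 7.35],
    [31, -47, -5, 0, 0, 0],
    [31, -47, -5, 0, 0, 0],
    [31, -47, -5, 0, 0, 0],
    [31, -47, -5, 0, 0, 0],
    [31, -47, -5, 0, 0, 0],
    [31, -47, -5, 0, 0, 0],
    [31, -47, -5, 0, 0, 0],
    [0, -53, 0, 0, 0, 0],
    [0, -53, 0, 0, 0, 0],
    [0, -53, 0, 0, 0, 0],
    [0, -53, 0, 0, 0, 0],
    [0, -53, 0, 0, 0, 0],
    [0, -53, 0, 0, 0, 0],
    [0, 0, 0, 0, 0, 0]
  ],
  "jaw": 85,
  "force": 30
}}

```text
clock: 2.28
position: [0.4645, 0.0873, 0.2645]
ee_rot: [1.0, -0.007, -0.002, -0.002]
ft_force: [0.5, -0.6, 0.5]
grip_width: 0.994
```

```bash
python3 - <<'E'
from h import *
o=manip.get_obs();print(o['clock'],o['position'],pose(o)[1].as_matrix().round(3),o['joint_pos'].round(2))
ci,im=view('wrist','w1.png')
np.save('ci1.npy',ci,allow_pickle=True)
for n,X in dict(S=(.43,.132,.02),M=(.448,.009,.02),knob=(.675,-.169,.139),H=(.548,-.006,.088)).items(): print(n,proj(ci,X,True))
E
```

```text
2.275 [0.46446102 0.08725676 0.26449883] [[ 1.    -0.014 -0.004]
 [-0.014 -1.     0.004]
 [-0.004 -0.004 -1.   ]] [ 0.35  0.01 -0.63  1.76  0.    1.37 -1.86]
S [284.57750632 197.50093521]
M [379.01791452 183.07631933]
knob [555.73514831   7.24476383]
H [407.37885232 105.32120821]
```

View pics/w1.png

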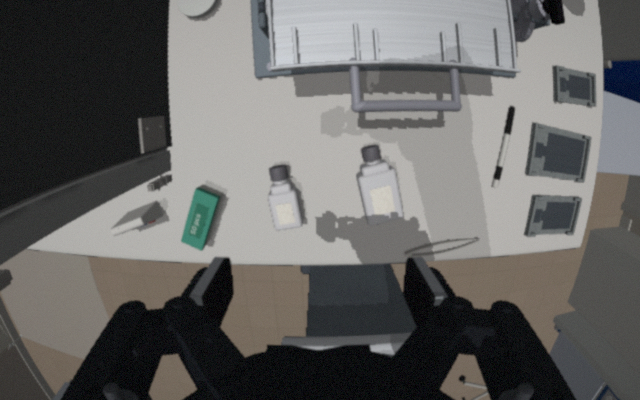

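The wrist view shows flask S at about (283,198) and flask M at about (379,185). The handle bar runs (357..458, 104). I'll zoom in for accurate edges.

```bash
python3 - <<'E'
from h import *
im=np.load('pics/w1.png.npy')
c=im[135:240,250:420];cv2.imwrite('pics/w1a.png',cv2.resize(c,None,fx=4.7,fy=4.7,interpolation=cv2.INTER_CUBIC))
E
```

```text
(no output)
```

View pics/w1a.png

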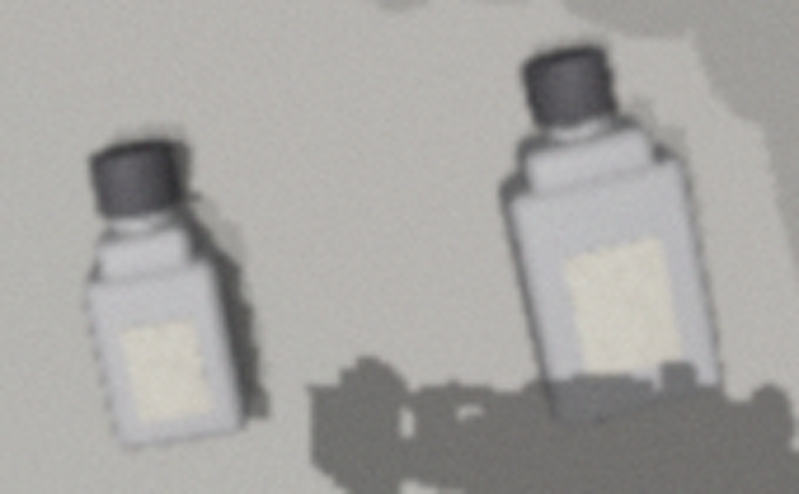

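```bash
python3 - <<'E'
from h import *
ci=np.load('ci1.npy',allow_pickle=True).item()
f=lambda u,v,z:onplane(ci,250+u/4.7-.4,135+v/4.7-.4,z,True)
for n,z,pts,L in [('S',.028,[(90,285),(213,262),(122,445),(242,428)],.042),('M',.03,[(512,200),(682,165),(555,420),(720,380)],.051)]:
    a,b,c,d=[f(u,v,z) for u,v in pts]
    for q in(a,b,c,d):print(q.round(4))
    dr=(a+b)/2-(c+d)/2;print(n,'w',np.linalg.norm(b-a),np.linalg.norm(d-c),'len',np.linalg.norm(dr))
    h=np.arctan2(dr[1],dr[0]);w=np.arctan2(*((a-b)+(c-d))[[1,0]])-np.pi/2
    e=(c+d)/2;h2=(h+w)/2;o=e+L*np.array([np.cos(h2),np.sin(h2),0]);print('heading',np.degrees(h),np.degrees(w),'origin',o.round(4))
for u,v,z in[(137,147,.014),(565,50,.015)]: print('capend',f(u,v,z+.01).round(4))
g=lambda u,v,z:onplane(ci,u,v,z,True)
print('handle',g(357,104,.088),g(458,105,.088))
E
```

```text
[0.4356 0.1514 0.028 ]
[0.4416 0.1175 0.028 ]
[0.3887 0.1452 0.028 ]
[0.3936 0.1111 0.028 ]
S w 0.034428102301393815 0.03448583831971913 len 0.04790056364819237
heading 7.504148288753291 9.025899585450938 origin [0.4327 0.1342 0.028 ]
[0.4582 0.0374 0.03  ]
[ 0.4677 -0.0087  0.03  ]
[0.3954 0.0237 0.03  ]
[ 0.4064 -0.0233  0.03  ]
M w 0.047091126829634095 0.04826003703299002 len 0.06365453328929598
heading 12.855849818607153 12.443403010543715 origin [0.4507 0.0113 0.03  ]
capend [0.4727 0.1372 0.024 ]
capend [0.4978 0.0231 0.025 ]
handle [0.54776352 0.04710237 0.088     ] [ 0.55205375 -0.06452824  0.088     ]
```

```bash
python3 - <<'E'
from h import *
print(delta([.4505,.0113,.10],np.radians(102.6)))
E
```

```text
[-12.3  74.3 164.1  -0.2   0.2 -13.6]
```

{"method": "step_arm", "body": {
  "motion": [
    [-4, 25, 50, 0, 0, 0],
    [-4, 25, 50, 0, 0, 0],
    [-4, 25, 50, 0, 0, 0],
    [0, 0, 0, 0, 0, -6.8],
    [0, 0, 0, 0, 0, -6.8],
    [0, 0, 0, 0, 0, 0]
  ]
}}

```text
clock: 3.08
position: [0.4494, -0.0003, 0.1086]
ee_rot: [0.994, 0.108, -0.003, -0.001]
ft_force: [-0.6, -0.1, -0.4]
grip_width: 0.993
```

```bash
python3 - <<'E'
from h import *
print(delta([.4505,.0113,.10],np.radians(102.6)),pose()[0])
ci,im=view('wrist','w2.png')
E
```

```text
[  3.6 -11.    8.6  -0.2   0.3  -0.3] [ 4.49370140e-01 -2.82062544e-04  1.08555951e-01]
```

View pics/w2.png

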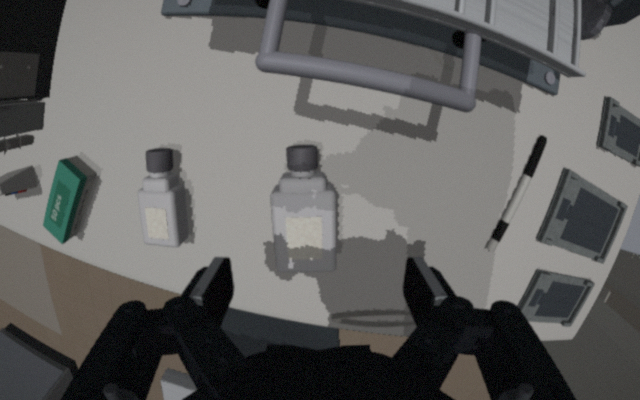

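Flask M at (303,240) is aligned with the tool and 11 mm off to the side. I'll correct that and go down.

{"method": "step_arm", "body": {
  "motion": [
    [3.6, -11, 8, 0, 0, 0],
    [0, 0, 0, 0, 0, 0],
    [0, 0, 0, 0, 0, 0]
  ]
}}

```text
clock: 3.5
position: [0.451, 0.012, 0.1004]
ee_rot: [0.995, 0.105, -0.002, -0.001]
ft_force: [0.6, -0.3, 0.8]
grip_width: 0.996
```

```bash
python3 - <<'E'
from h import *
print(delta([.4505,.0113,.004],np.radians(102.6)),pose()[0])
E
```

```text
[-0.2  0.8 96.4 -0.1  0.2 -0.6] [0.45098718 0.01197916 0.1003778 ]
```

{"method": "step_arm", "body": {
  "motion": [
    [0, 0, 30, 0, 0, 0],
    [0, 0, 30, 0, 0, 0],
    [0, 0, 20, 0, 0, 0],
    [0, 0, 12, 0, 0, 0],
    [0, 0, 3, 0, 0, 0],
    [0, 0, 0, 0, 0, 0]
  ]
}}

```text
clock: 4.25
position: [0.4526, 0.0121, 0.0045]
ee_rot: [0.995, 0.104, -0.0, -0.001]
ft_force: [-0.6, -0.2, 0.3]
grip_width: 0.991
```

{"method": "step_arm", "body": {
  "motion": [
    [0, 0, 0, 0, 0, 0],
    [0, 0, 0, 0, 0, 0],
    [0, 0, 0, 0, 0, 0],
    [0, 0, 0, 0, 0, 0],
    [0, 0, 0, 0, 0, 0],
    [0, 0, 0, 0, 0, 0]
  ],
  "jaw": 30,
  "force": 25
}}

```text
clock: 5.0
position: [0.4537, 0.012, 0.006]
ee_rot: [0.995, 0.104, 0.001, -0.0]
ft_force: [0.4, -0.1, -1.2]
grip_width: 0.581
```

```bash
python3 - <<'E'
from h import *
print(pose()[0],manip.get_obs()['grip_width']*85.4)
ci,im=view('wrist','w3.png')
E
```

```text
[0.4536778  0.01197832 0.00596364] 49.61022992543374
```

View pics/w3.png

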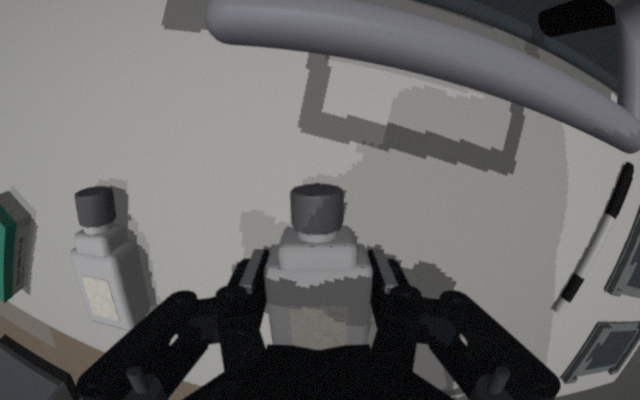

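Grip M at 49.6 mm, with the flask square between the pads. Lifting it to above lane M.

{"method": "step_arm", "body": {
  "motion": [
    [0, 0, -30, 0, 0, 0],
    [0, 0, -55, 0, 0, 0],
    [0, 0, -55, 0, 0, 0],
    [0, 0, -50, 0, 0, 4.9],
    [0, 0, 0, 0, 0, 5],
    [0, 0, 0, 0, 0, 0]
  ]
}}

```text
clock: 5.8
position: [0.4524, 0.012, 0.2017]
ee_rot: [1.0, 0.016, 0.0, -0.001]
ft_force: [0.1, 0.6, -1.1]
grip_width: 0.583
```

```bash
python3 - <<'E'
from h import *
print(delta([.668,.078,.2],np.radians(92.2)),pose()[0],manip.get_obs()['grip_width'])
ci,im=view('wrist','w4.png');np.save('ci4.npy',ci,allow_pickle=True)
E
```

```text
[ 2.176e+02 -5.920e+01  1.800e+00 -1.000e-01 -0.000e+00 -4.000e-01] [0.45239692 0.01202807 0.20165322] 0.5826957882368535
```

View pics/w4.png

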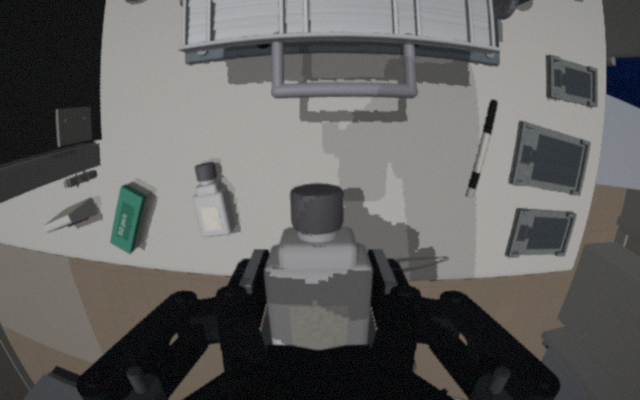

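{"method": "step_arm", "body": {
  "motion": [
    [39, -33, 0, 0, 0, 0],
    [39, -33, 0, 0, 0, 0],
    [0, 0, 0, 0, 0, 0],
    [0, 0, 0, 0, 0, 0]
  ]
}}

```text
clock: 6.35
position: [0.5288, 0.0813, 0.1982]
ee_rot: [1.0, 0.019, -0.003, -0.001]
ft_force: [-0.3, 0.6, -1.2]
grip_width: 0.585
```

```bash
python3 - <<'E'
from h import *
print(pose()[0])
ci,im=view('wrist','w5.png');np.save('ci5.npy',ci,allow_pickle=True)
c=im[0:180,140:500];cv2.imwrite('pics/w5a.png',cv2.resize(c,None,fx=2.2,fy=2.2,interpolation=cv2.INTER_CUBIC))
E
```

```text
[0.52878598 0.08133475 0.19815146]
```

View pics/w5a.png

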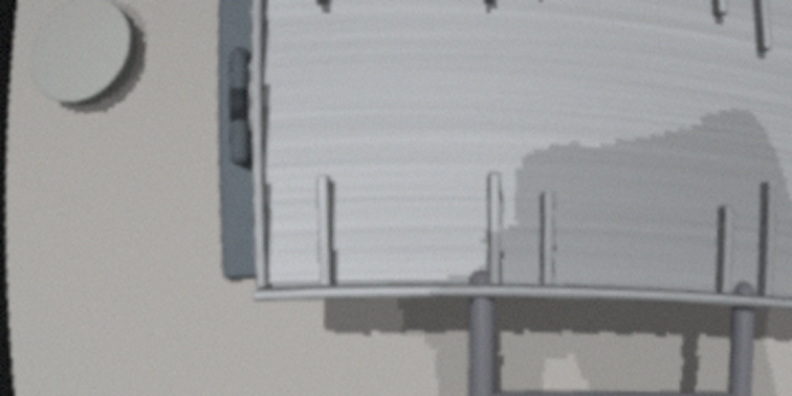

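```bash
python3 - <<'E'
from h import *
ci=np.load('ci5.npy',allow_pickle=True).item()
f=lambda u,v,z=.092:onplane(ci,140+u/2.2-.3,v/2.2-.3,z,True)
P={}
for n,u,v in [('fl',323,178),('fr',493,174),('bl',325,6),('br',490,6),('L fr',726,207),('S fl',765,184),('L fl',545,193)]:
    P[n]=f(u,v)[:2];print(n,P[n].round(4))
c=np.mean([P[k] for k in('fl','fr','bl','br')],0);print('lane m',c,'width',P['fl']-P['fr'],P['bl']-P['br'],P['bl']-P['fl'],P['br']-P['fr'])
ps=np.radians(2.2);y=np.array([-np.sin(ps),np.cos(ps)]);print('tray ctr',c-.082*y)
print(delta([*(c+[.002,0]),.2],np.radians(92.2)),pose()[0])
print('handle',onplane(ci,278,90,.088,True))
E
```

```text
fl [0.6288 0.1099]
fr [0.633  0.0492]
bl [0.695 0.112]
br [0.6979 0.0524]
L fr [ 0.6314 -0.0438]
S fl [ 0.6435 -0.0612]
L fl [0.6276 0.0298]
lane m [0.66367485 0.08087108] width [-0.00418083  0.06063269] [-0.00291163  0.05956661] [0.06618096 0.00208808] [0.06491176 0.00315416]
tray ctr [ 0.66682265 -0.00106848]
[ 1.368e+02  5.700e+00 -2.400e+00 -1.000e-01  3.000e-01 -0.000e+00] [0.52871489 0.08134057 0.19827839]
handle [0.62140423 0.11689781 0.088     ]
```

{"method": "step_arm", "body": {
  "motion": [
    [46, 2, 0, 0, 0, 0],
    [46, 2, 0, 0, 0, 0],
    [46, 2, 0, 0, 0, 0],
    [0, 0, 0, 0, 0, 0],
    [0, 0, 0, 0, 0, 0]
  ]
}}

```text
clock: 7.02
position: [0.6677, 0.0752, 0.197]
ee_rot: [1.0, 0.018, -0.003, 0.002]
ft_force: [0.0, -1.0, -1.7]
grip_width: 0.586
```

```bash
python3 - <<'E'
from h import *
print(delta([.668,.080,.2],np.radians(92.2)),pose()[0])
ci,im=view('wrist','w6.png');np.save('ci6.npy',ci,allow_pickle=True)
E
```

```text
[ 0.5 -4.7 -3.   0.2  0.4 -0.1] [0.66768383 0.07524006 0.19697477]
```

View pics/w6.png

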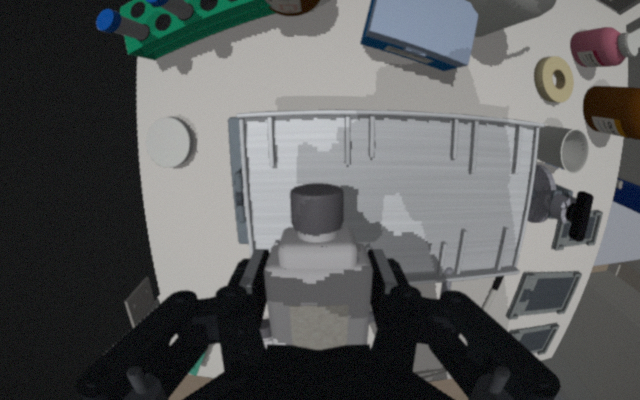

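```bash
python3 - <<'E'
from h import *
ci=np.load('ci6.npy',allow_pickle=True).item();im=np.load('pics/w6.png.npy')
c=im[105:195,230:550];cv2.imwrite('pics/w6a.png',cv2.resize(c,None,fx=2.5,fy=2.5,interpolation=cv2.INTER_CUBIC))
a=onplane(ci,271,165,.092,True);b=onplane(ci,348,164,.092,True);print(a,b,(a+b)/2)
E
```

```text
[0.69931554 0.11397681 0.092     ] [0.70219573 0.05161843 0.092     ] [0.70075564 0.08279762 0.092     ]
```

View pics/w6a.png

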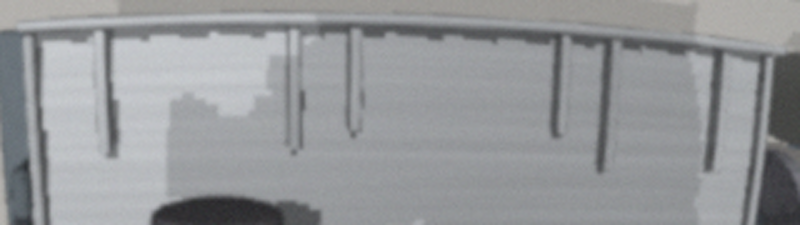

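{"method": "step_arm", "body": {
  "motion": [
    [0, -5.3, 30, 0, 0, 0],
    [0, 0, 35, 0, 0, 0],
    [0, 0, 20, 0, 0, 0],
    [0, 0, 0, 0, 0, 0],
    [0, 0, 0, 0, 0, 0]
  ]
}}

```text
clock: 7.7
position: [0.6655, 0.0786, 0.1149]
ee_rot: [1.0, 0.018, -0.0, 0.003]
ft_force: [0.4, 0.0, -1.1]
grip_width: 0.581
```

```bash
python3 - <<'E'
from h import *
print(delta([.668,.0805,.091],np.radians(92.2)),pose()[0])
E
```

```text
[ 2.6 -2.  23.9  0.4  0.1 -0.1] [0.66546529 0.07861979 0.11494202]
```

{"method": "step_arm", "body": {
  "motion": [
    [2.6, -2, 10, 0, 0, 0],
    [0, 0, 10, 0, 0, 0],
    [0, 0, 2, 0, 0, 0],
    [0, 0, 0, 0, 0, 0]
  ]
}}

```text
clock: 8.2
position: [0.6692, 0.081, 0.0935]
ee_rot: [1.0, 0.018, 0.001, 0.003]
ft_force: [0.2, 0.1, -0.5]
grip_width: 0.582
```

```bash
python3 - <<'E'
from h import *
print(delta([.668,.0805,.091],np.radians(92.2)),pose()[0])
ci,im=view('wrist','w7.png',(150,60,550,360),2)
E
```

```text
[-1.3  0.4  2.5  0.4 -0.1 -0.1] [0.66923001 0.08098812 0.09348886]
```

View pics/w7.png

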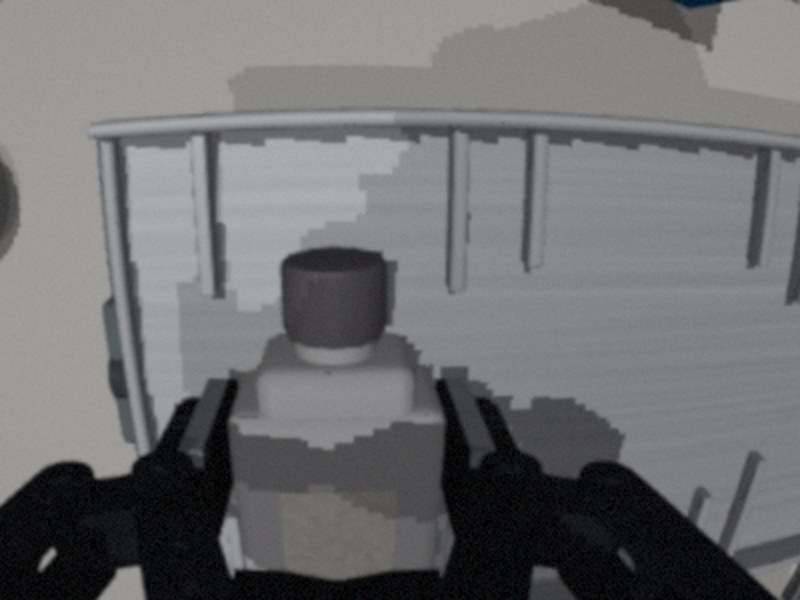

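The cap at (335,300) sits between the stop columns at 205 and 457, so it is centred. Lowering to touch and releasing.

{"method": "step_arm", "body": {
  "motion": [
    [0, 0, 2.5, 0, 0, 0],
    [0, 0, 1, 0, 0, 0],
    [0, 0, 0, 0, 0, 0]
  ]
}}

```text
clock: 8.62
position: [0.6695, 0.0809, 0.0902]
ee_rot: [1.0, 0.018, 0.001, 0.003]
ft_force: [-0.2, 0.4, -1.1]
grip_width: 0.581
```

{"method": "step_arm", "body": {
  "motion": [
    [0, 0, 0, 0, 0, 0],
    [0, 0, 0, 0, 0, 0],
    [0, 0, 0, 0, 0, 0],
    [0, 0, 0, 0, 0, 0]
  ],
  "jaw": 66
}}

```text
clock: 9.12
position: [0.6699, 0.081, 0.091]
ee_rot: [1.0, 0.018, 0.002, 0.003]
ft_force: [0.5, -0.2, 0.3]
grip_width: 0.772
```

{"method": "step_arm", "body": {
  "motion": [
    [0, 0, -20, 0, 0, 0],
    [0, 0, -40, 0, 0, 0],
    [0, 0, -40, 0, 0, 0],
    [-35, 0, -20, 0, 0, 0],
    [-50, 0, 0, 0, 0, 0],
    [-50, 0, 0, 0, 0, 0],
    [0, 0, 0, 0, 0, 0]
  ]
}}

```text
clock: 10.0
position: [0.5316, 0.0785, 0.223]
ee_rot: [1.0, 0.019, 0.006, 0.003]
ft_force: [0.6, 0.5, 0.6]
grip_width: 0.771
```

```bash
python3 - <<'E'
from h import *
print(pose()[0]);
ci,im=view('wrist','w8.png');np.save('ci8.npy',ci,allow_pickle=True)
ci,im=view('top','t8.png',(215,130,335,280),4)
E
```

```text
[0.53159403 0.07853908 0.22304696]
```

View pics/w8.png

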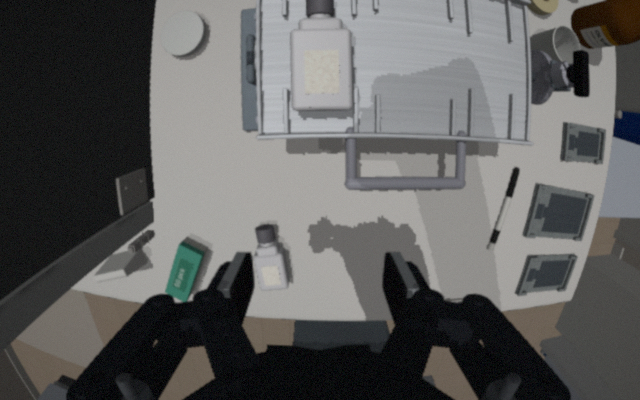

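View pics/t8.png

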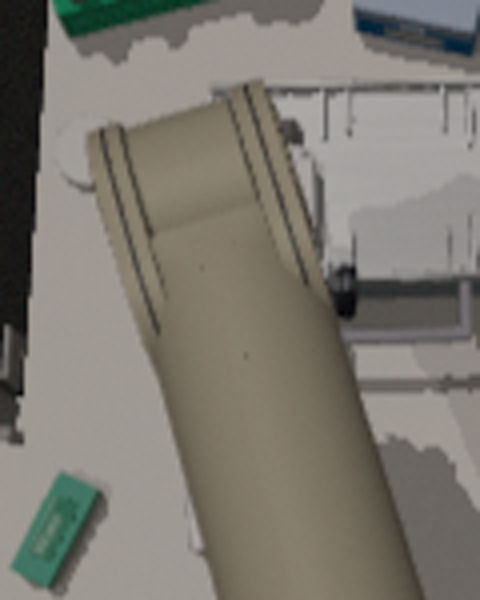

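M lies between its lane stops at (287..355, 65). S is still at about (268,260). Measuring S again before moving over it.

```bash
python3 - <<'E'
from h import *
im=np.load('pics/w8.png.npy')
c=im[215:305,225:325];cv2.imwrite('pics/w8a.png',cv2.resize(c,None,fx=6,fy=6,interpolation=cv2.INTER_CUBIC))
E
```

```text
(no output)
```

View pics/w8a.png

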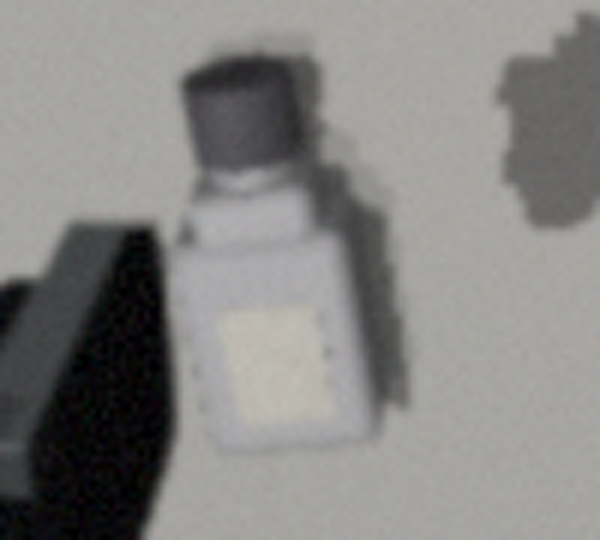

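```bash
python3 - <<'E'
from h import *
ci=np.load('ci8.npy',allow_pickle=True).item()
f=lambda u,v,z:onplane(ci,225+u/6-.4,215+v/6-.4,z,True)
a,b,c,d=[f(u,v,.028) for u,v in[(180,243),(340,230),(215,452),(378,430)]]
e=(c+d)/2;dr=(a+b)/2-e;h=np.arctan2(dr[1],dr[0]);w=np.arctan2(*((a-b)+(c-d))[[1,0]])-np.pi/2;h2=(h+w)/2
print(np.degrees([h,w]),e+.042*np.array([np.cos(h2),np.sin(h2),0]),np.linalg.norm(b-a))
print(delta([.433,.1335,.11],np.radians(98.2)))
E
```

```text
[ 7.45075001 10.36196976] [0.43358053 0.13472142 0.028     ] 0.03337540652911292
[-100.8  -59.4  111.6    0.3   -0.7   -6.1]
```

{"method": "step_arm", "body": {
  "motion": [
    [-50, -30, 0, 0, 0, 0],
    [-50, -30, 40, 0, 0, 0],
    [0, 0, 55, 0, 0, -6],
    [0, 0, 0, 0, 0, 0],
    [0, 0, 0, 0, 0, 0]
  ]
}}

```text
clock: 10.72
position: [0.4425, 0.1362, 0.1341]
ee_rot: [0.997, 0.07, 0.01, -0.0]
ft_force: [-0.2, -0.9, -0.5]
grip_width: 0.774
```

```bash
python3 - <<'E'
from h import *
print(delta([.433,.1342,.004],np.radians(98.2)),pose()[0])
ci,im=view('wrist','w9.png')
E
```

```text
[-1.240e+01  5.000e-01  1.299e+02  1.000e-01 -1.200e+00 -1.000e-01] [0.44249629 0.13623911 0.13410533]
```

View pics/w9.png

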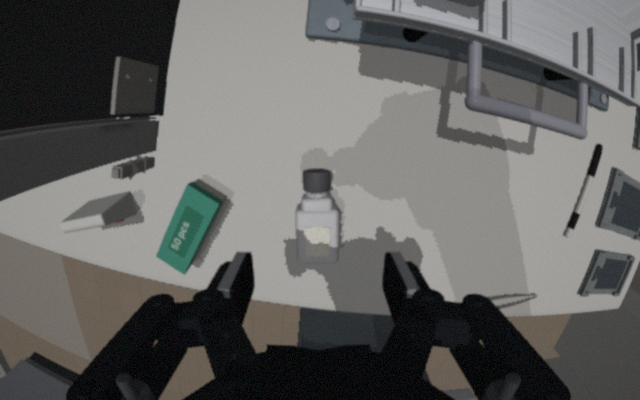

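Flask S is centred between the fingers at (318,235). Going down.

{"method": "step_arm", "body": {
  "motion": [
    [-10, 0.5, 30, 0, -1.2, 0],
    [0, 0, 40, 0, 0, 0],
    [0, 0, 30, 0, 0, 0],
    [0, 0, 0, 0, 0, 0],
    [0, 0, 0, 0, 0, 0]
  ]
}}

```text
clock: 11.4
position: [0.4427, 0.1348, 0.0404]
ee_rot: [0.998, 0.065, 0.006, -0.001]
ft_force: [0.3, -0.5, 0.1]
grip_width: 0.771
```

```bash
python3 - <<'E'
from h import *
print(delta([.433,.1342,.004],np.radians(98.2)),pose()[0])
E
```

```text
[-10.2  -0.7  36.3  -0.   -0.7  -0.8] [0.44274938 0.13479336 0.04042027]
```

{"method": "step_arm", "body": {
  "motion": [
    [-9, -0.7, 10, 0, -0.7, -0.8],
    [-1, 0, 18, 0, 0, 0],
    [0, 0, 6, 0, 0, 0],
    [0, 0, 2, 0, 0, 0],
    [0, 0, 0, 0, 0, 0]
  ]
}}

```text
clock: 12.02
position: [0.434, 0.1343, 0.0043]
ee_rot: [0.997, 0.071, 0.001, -0.0]
ft_force: [0.5, 1.3, -0.3]
grip_width: 0.771
```

{"method": "step_arm", "body": {
  "motion": [
    [0, 0, 0, 0, 0, 0],
    [0, 0, 0, 0, 0, 0],
    [0, 0, 0, 0, 0, 0],
    [0, 0, 0, 0, 0, 0],
    [0, 0, 0, 0, 0, 0],
    [0, 0, 0, 0, 0, 0]
  ],
  "jaw": 20
}}

```text
clock: 12.78
position: [0.4345, 0.1344, 0.0049]
ee_rot: [0.997, 0.071, 0.002, -0.0]
ft_force: [-0.4, 0.5, -0.2]
grip_width: 0.442
```

```bash
python3 - <<'E'
from h import *
print(pose()[0],manip.get_obs()['grip_width']*85.4)
ci,im=view('wrist','w10.png')
E
```

```text
[0.43451809 0.13439194 0.00493711] 37.7270215388017
```

View pics/w10.png

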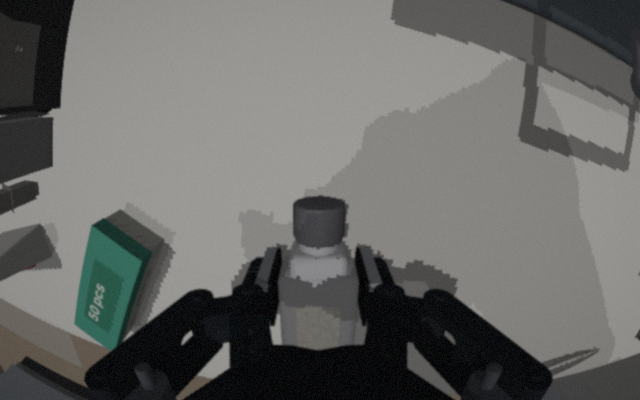

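S is gripped at 37.7 mm. Lifting and carrying it to lane S.

{"method": "step_arm", "body": {
  "motion": [
    [0, 0, -30, 0, 0, 0],
    [0, 0, -55, 0, 0, 0],
    [0, 0, -55, 0, 0, 0],
    [0, 0, -55, 0, 0, 6],
    [20, 40, 0, 0, 0, 0],
    [20, 45, 0, 0, 0, 0],
    [30, 45, 0, 0, 0, 0],
    [30, 45, 0, 0, 0, 0],
    [0, 0, 0, 0, 0, 0]
  ]
}}

```text
clock: 13.95
position: [0.543, -0.042, 0.2075]
ee_rot: [1.0, 0.019, 0.003, 0.001]
ft_force: [-0.1, 0.9, -1.5]
grip_width: 0.438
```

```bash
python3 - <<'E'
from h import *
print(delta([.675,-.089,.2],np.radians(92.2)),pose()[0],manip.get_obs()['grip_width'])
E
```

```text
[ 1.301e+02  5.190e+01  8.300e+00  1.000e-01 -3.000e-01 -0.000e+00] [ 0.54300279 -0.04201504  0.20750752] 0.43763205945343214
```

{"method": "step_arm", "body": {
  "motion": [
    [45, 22, 4, 0, 0, 0],
    [45, 22, 4, 0, 0, 0],
    [40, 8, 0, 0, 0, 0],
    [0, 0, 0, 0, 0, 0],
    [0, 0, 0, 0, 0, 0]
  ]
}}

```text
clock: 14.58
position: [0.6769, -0.0872, 0.1986]
ee_rot: [1.0, 0.02, 0.001, 0.0]
ft_force: [-0.9, 0.2, -0.2]
grip_width: 0.44
```

```bash
python3 - <<'E'
from h import *
print(delta([.675,-.089,.2],np.radians(92.2)),pose()[0],manip.get_obs()['grip_width'])
ci,im=view('wrist','w11.png');np.save('ci11.npy',ci,allow_pickle=True)
E
```

```text
[-2.   1.7 -1.4  0.  -0.2  0.1] [ 0.67689564 -0.08719115  0.19857264] 0.4400821877524085
```

View pics/w11.png

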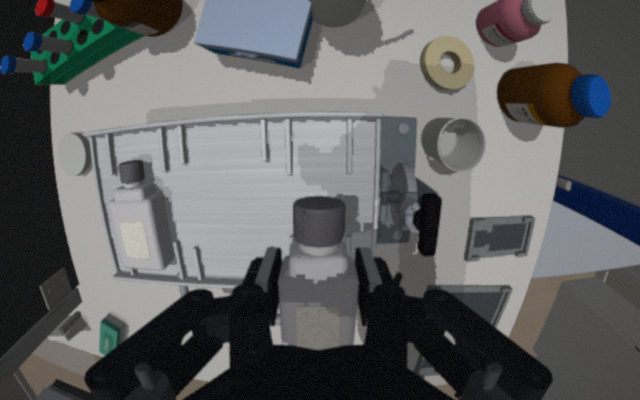

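```bash
python3 - <<'E'
from h import *
ci=np.load('ci11.npy',allow_pickle=True).item();im=np.load('pics/w11.png.npy')
c=im[105:265,250:450];cv2.imwrite('pics/w11a.png',cv2.resize(c,None,fx=4,fy=4,interpolation=cv2.INTER_CUBIC))
a=onplane(ci,289,174,.092,True);b=onplane(ci,350,173,.092,True);m=(a+b)/2;print(a,b,m,m[:2]-.028*np.array([np.cos(.0384),np.sin(.0384)]))
E
```

```text
[ 0.70189251 -0.06259497  0.092     ] [ 0.70473193 -0.11257821  0.092     ] [ 0.70331222 -0.08758659  0.092     ] [ 0.67533286 -0.08866152]
```

View pics/w11a.png

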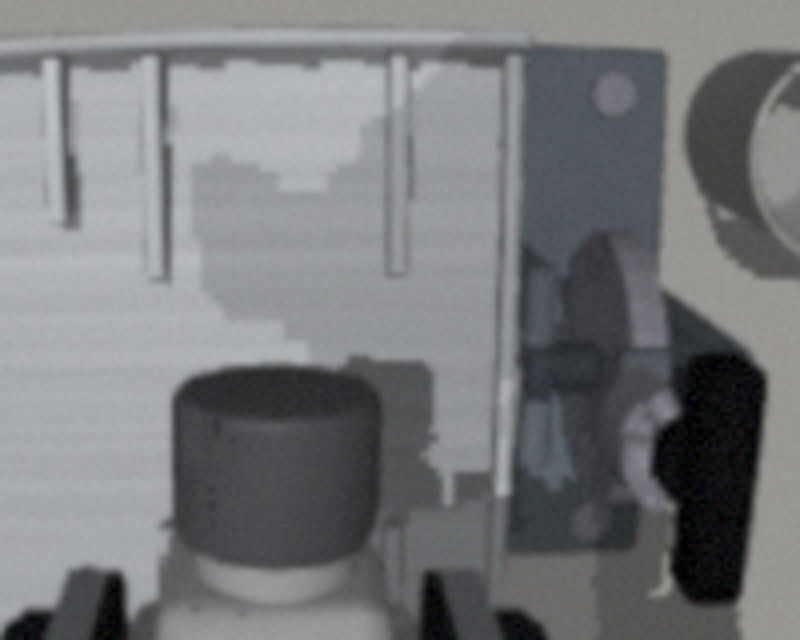

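{"method": "step_arm", "body": {
  "motion": [
    [-1, 1.6, 30, 0, 0, 0],
    [0, 0, 35, 0, 0, 0],
    [0, 0, 22, 0, 0, 0],
    [0, 0, 8, 0, 0, 0],
    [0, 0, 0, 0, 0, 0]
  ]
}}

```text
clock: 15.25
position: [0.6739, -0.0874, 0.1058]
ee_rot: [1.0, 0.021, 0.004, 0.001]
ft_force: [-1.0, 0.1, -0.4]
grip_width: 0.441
```

```bash
python3 - <<'E'
from h import *
print(delta([.676,-.0888,.09],np.radians(92.2)),pose()[0])
ci,im=view('wrist','w12.png',(150,60,550,360),2)
E
```

```text
[ 1.9  1.4 15.8  0.2 -0.4  0.2] [ 0.67389791 -0.08742182  0.10582851]
```

View pics/w12.png

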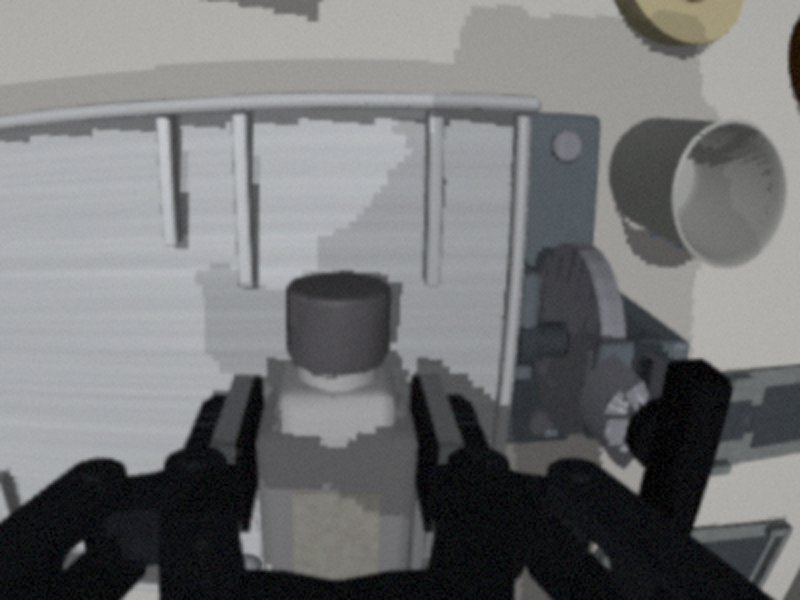

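{"method": "step_arm", "body": {
  "motion": [
    [2, 1, 8, 0, 0, 0],
    [0, 0, 6, 0, 0, 0],
    [0, 0, 1.5, 0, 0, 0],
    [0, 0, 0, 0, 0, 0]
  ]
}}

```text
clock: 15.8
position: [0.6776, -0.0885, 0.0921]
ee_rot: [1.0, 0.021, 0.005, 0.002]
ft_force: [-0.8, -0.2, -0.2]
grip_width: 0.438
```

{"method": "step_arm", "body": {
  "motion": [
    [0, 0, 0, 0, 0, 0],
    [0, 0, 0, 0, 0, 0],
    [0, 0, 0, 0, 0, 0]
  ],
  "jaw": 54
}}

```text
clock: 16.18
position: [0.678, -0.0884, 0.0927]
ee_rot: [1.0, 0.021, 0.006, 0.002]
ft_force: [-0.0, 0.0, 0.8]
grip_width: 0.636
```

{"method": "step_arm", "body": {
  "motion": [
    [0, 0, -20, 0, 0, 0],
    [0, 0, -40, 0, 0, 0],
    [0, 0, -50, 0, 0, 0],
    [-20, 0, -30, 0, 0, 0],
    [-40, 0, 0, 0, 0, 0],
    [-40, 0, 0, 0, 0, 0],
    [0, 0, 0, 0, 0, 0]
  ]
}}

```text
clock: 17.05
position: [0.5748, -0.091, 0.246]
ee_rot: [1.0, 0.022, 0.01, 0.003]
ft_force: [0.5, -0.5, -0.4]
grip_width: 0.633
```

```bash
python3 - <<'E'
from h import *
print(pose()[0]);
ci,im=view('wrist','w13.png');np.save('ci13.npy',ci,allow_pickle=True)
E
```

```text
[ 0.5748491  -0.09100421  0.24597803]
```

View pics/w13.png

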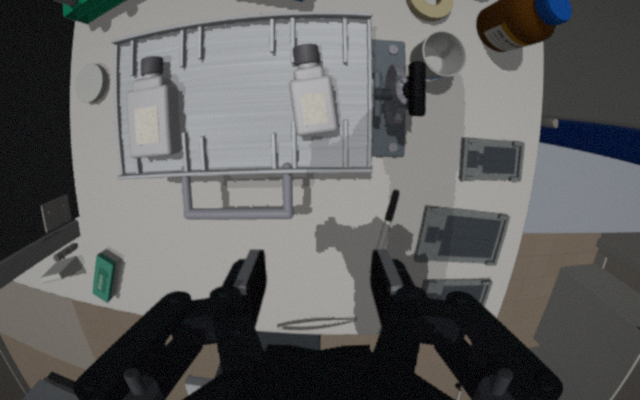

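```bash
python3 - <<'E'
from h import *
im=np.load('pics/w13.png.npy')
c=im[5:205,100:430];cv2.imwrite('pics/w13a.png',cv2.resize(c,None,fx=2.4,fy=2.4,interpolation=cv2.INTER_CUBIC))
E
```

```text
(no output)
```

View pics/w13a.png

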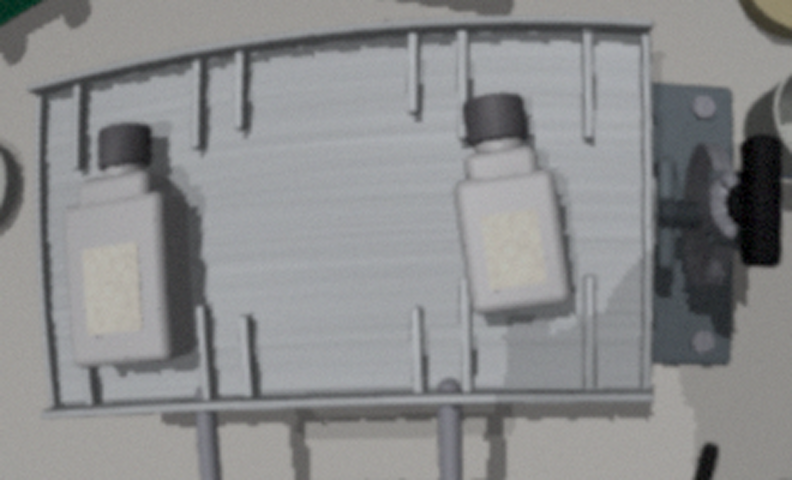

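```bash
python3 - <<'E'
from h import *
ci=np.load('ci13.npy',allow_pickle=True).item()
f=lambda u,v,z:onplane(ci,100+u/2.4-.3,5+v/2.4-.3,z,True)
def fl(pts,z,L):
    a,b,c,d=[f(u,v,z) for u,v in pts]
    e=(c+d)/2;dr=(a+b)/2-e;h=np.arctan2(dr[1],dr[0]);w=np.arctan2(*((a-b)+(c-d))[[1,0]])-np.pi/2
    print(np.degrees([h,w]).round(1),(e+L*dr/np.linalg.norm(dr)).round(4),np.linalg.norm(b-a),np.linalg.norm(d-c))
fl([(458,185),(550,170),(475,312),(568,298)],.112,.042)
fl([(68,210),(160,195),(75,363),(167,358)],.114,.051)
for n,u,v in [('S bl',463,135),('S br',588,138),('S fl',464,283),('S fr',590,277)]: print(n,f(u,v,.092).round(4))
print(ci['R'].T@-ci['t'])
E
```

```text
[10.1 11.4] [ 0.6772 -0.081   0.112 ] 0.03415720209836973 0.03486832482584038
[2.2 2.5] [0.664  0.0778 0.114 ] 0.045305158365025605 0.04603072603041109
S bl [ 0.7026 -0.0625  0.092 ]
S br [ 0.7036 -0.1117  0.092 ]
S fl [ 0.6428 -0.0653  0.092 ]
S fr [ 0.6474 -0.1151  0.092 ]
[ 0.64885999 -0.08656906  0.3893883 ]
```

M is straight in its lane, but S has ended up twisted about 8° and 8 mm sideways. I'll grip it again along its own axis, straighten it and set it down at contact height.

```bash
python3 - <<'E'
from h import *
print(delta([.676,-.081,.15],np.radians(100.5)),pose()[0])
E
```

```text
[98.2 -5.9 98.2  0.4 -1.2 -8. ] [ 0.57610619 -0.09085815  0.24609602]
```

{"method": "step_arm", "body": {
  "motion": [
    [48, -3, 10, 0, -1.2, 0],
    [49, -3, 40, 0, 0, 0],
    [0, 0, 40, 0, 0, -8],
    [0, 0, 0, 0, 0, 0],
    [0, 0, 0, 0, 0, 0]
  ],
  "jaw": 60
}}

```text
clock: 17.73
position: [0.6802, -0.0807, 0.1598]
ee_rot: [0.996, 0.091, 0.003, 0.003]
ft_force: [0.1, 0.2, 0.1]
grip_width: 0.7
```

```bash
python3 - <<'E'
from h import *
print(delta([.676,-.081,.088],np.radians(100.5)),pose()[0])
ci,im=view('wrist','w14.png',(150,100,550,400),2)
E
```

```text
[-4.6 -0.9 71.8  0.4 -0.3 -0.1] [ 0.68024367 -0.08068611  0.1597812 ]
```

View pics/w14.png

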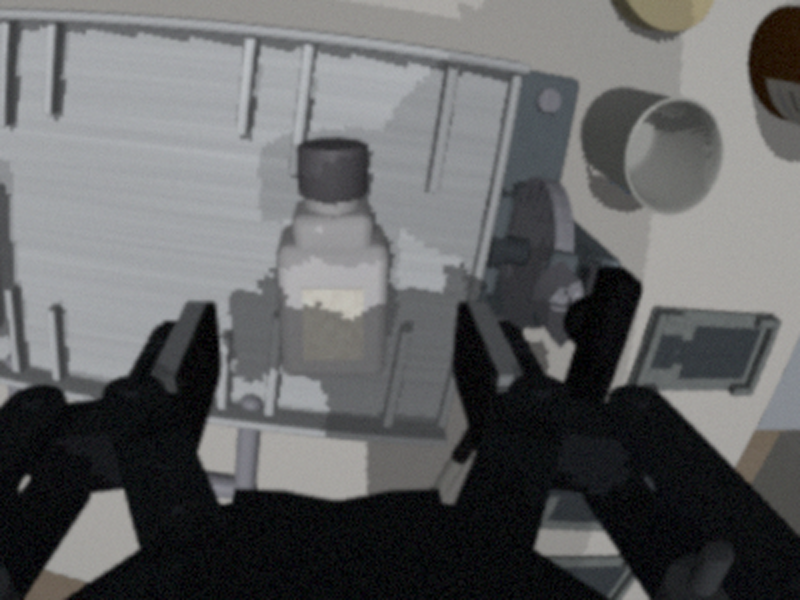

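Flask S at (333,290) is aligned with the tool and centred, so I'm going down to grip it.

{"method": "step_arm", "body": {
  "motion": [
    [-4.5, -0.8, 30, 0, 0, 0],
    [0, 0, 30, 0, 0, 0],
    [0, 0, 10, 0, 0, 0],
    [0, 0, 1, 0, 0, 0],
    [0, 0, 0, 0, 0, 0]
  ]
}}

```text
clock: 18.4
position: [0.6805, -0.0826, 0.0986]
ee_rot: [0.996, 0.086, 0.01, 0.005]
ft_force: [-0.5, 0.0, 0.7]
grip_width: 0.703
```

{"method": "step_arm", "body": {
  "motion": [
    [0, 0, 0, 0, 0, 0],
    [0, 0, 0, 0, 0, 0],
    [0, 0, 0, 0, 0, 0],
    [0, 0, 0, 0, 0, 0],
    [0, 0, 0, 0, 0, 0]
  ],
  "jaw": 20
}}

```text
clock: 19.02
position: [0.6814, -0.0826, 0.1008]
ee_rot: [0.996, 0.086, 0.011, 0.006]
ft_force: [-0.1, -0.9, -0.9]
grip_width: 0.438
```

{"method": "step_arm", "body": {
  "motion": [
    [0, 0, -8, 0, 0, 0],
    [0, 0, 0, 0, 0, 4],
    [0, 0, 0, 0, 0, 4.2],
    [0, 0, 0, 0, 0, 0]
  ]
}}

```text
clock: 19.52
position: [0.6815, -0.0824, 0.1106]
ee_rot: [1.0, 0.013, 0.012, 0.005]
ft_force: [0.1, -0.2, -0.6]
grip_width: 0.437
```

```bash
python3 - <<'E'
from h import *
print(delta([.677,-.0888,.095],np.radians(92.2)),pose()[0],manip.get_obs()['grip_width']*85.4)
E
```

```text
[-5.   6.1 15.6  0.6 -1.4 -0.7] [ 0.68147472 -0.08244571  0.11061835] 37.332280843990794
```

{"method": "step_arm", "body": {
  "motion": [
    [-2.5, 6, 0, 0, 0, 0],
    [0, 0, 3, 0, 0, 0],
    [0, 0, 5, 0, 0, 0],
    [0, 0, 1, 0, 0, 0]
  ]
}}

```text
clock: 20.02
position: [0.6791, -0.0895, 0.1012]
ee_rot: [1.0, 0.015, 0.012, 0.005]
ft_force: [-0.3, 0.5, -0.7]
grip_width: 0.437
```

```bash
python3 - <<'E'
from h import *
print(delta([.679,-.0888,.1005],np.radians(92.2)),pose()[0],manip.get_obs()['grip_width']*85.4,manip.get_obs()['ft_force'])
ci,im=view('wrist','w15.png',(150,60,550,360),2)
E
```

```text
[-0.1 -0.7  0.7  0.6 -1.4 -0.5] [ 0.67910276 -0.0894519   0.10121885] 37.34540317815193 [-0.34957949  0.48733155 -0.67429059]
```

View pics/w15.png

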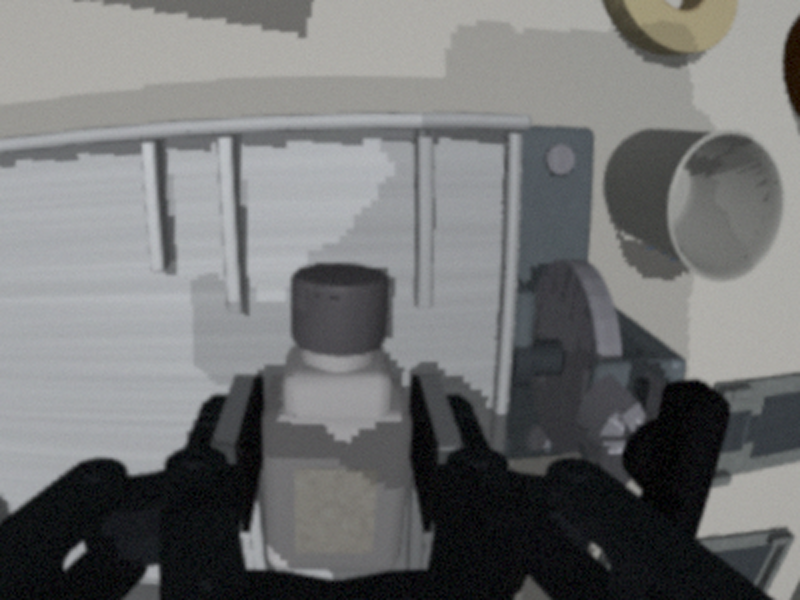

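{"method": "step_arm", "body": {
  "motion": [
    [0, -2, 0, 0, 0, 0],
    [0, 0, 1, 0, 0, 0],
    [0, 0, 1.5, 0, 0, 0]
  ]
}}

```text
clock: 20.45
position: [0.6796, -0.0868, 0.1002]
ee_rot: [1.0, 0.015, 0.012, 0.005]
ft_force: [-6.4, -1.0, 16.3]
grip_width: 0.44
```

{"method": "step_arm", "body": {
  "motion": [
    [0, 0, 0, 0, 0, 0],
    [0, 0, 0, 0, 0, 0],
    [0, 0, 0, 0, 0, 0]
  ],
  "jaw": 54
}}

```text
clock: 20.82
position: [0.6798, -0.0867, 0.1006]
ee_rot: [1.0, 0.015, 0.013, 0.005]
ft_force: [0.4, -0.7, -0.2]
grip_width: 0.636
```

```bash
python3 - <<'E'
from h import *
print(pose()[0],manip.get_obs()['grip_width']*85.4,manip.get_obs()['ft_force'])
ci,im=view('wrist','w16.png',(150,60,550,360),2)
E
```

```text
[ 0.6797839  -0.08673312  0.10056978] 54.34470780834565 [ 0.39868745 -0.66140803 -0.167668  ]
```

View pics/w16.png

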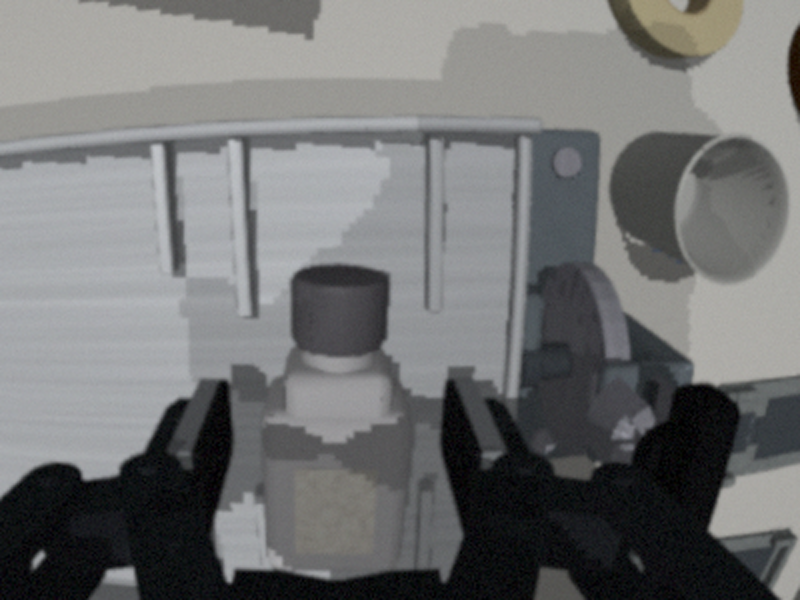

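S is released straight and centred, cap at 340 between the stops at 240 and 432. I'll back off and look at both flasks and the knob.

{"method": "step_arm", "body": {
  "motion": [
    [0, 0, -15, 0, 0, 0],
    [0, 0, -30, 0, 0, 0],
    [0, 0, -50, 0, 0, 0],
    [-20, 0, -40, 0, -1.4, 0],
    [-40, 0, 0, 0, 0, 0],
    [-40, 0, 0, 0, 0, 0],
    [0, 0, 0, 0, 0, 0]
  ]
}}

```text
clock: 21.75
position: [0.5743, -0.0874, 0.2458]
ee_rot: [1.0, 0.016, 0.003, 0.006]
ft_force: [0.8, 0.0, -0.5]
grip_width: 0.626
```

```bash
python3 - <<'E'
from h import *
print(pose()[0],pose()[1].as_matrix().round(3)[:,2]);
ci,im=view('wrist','w17.png',(70,0,470,220),2);np.save('ci17.npy',ci,allow_pickle=True)
E
```

```text
[ 0.57430521 -0.08743013  0.24584977] [ 0.006 -0.011 -1.   ]
```

View pics/w17.png

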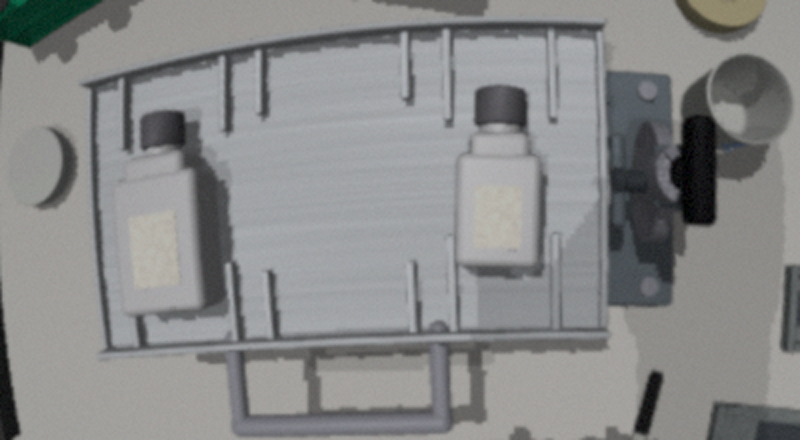

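```bash
python3 - <<'E'
from h import *
ci=np.load('ci17.npy',allow_pickle=True).item()
f=lambda u,v,z:onplane(ci,70+u/2-.25,v/2-.25,z,True)
for n,u,v,z in[('right top end',713,117,.147),('right bot end',713,222,.147),('left',685,122,.131),('left b',685,220,.131),('Htl',240,424,.088),('Htr',445,420,.088)]:print(n,f(u,v,z).round(4))
print(delta([.676,-.1685,.25],np.radians(92.2)))
E
```

```text
right top end [ 0.7009 -0.171   0.147 ]
right bot end [ 0.6576 -0.1729  0.147 ]
left [ 0.7003 -0.1642  0.131 ]
left b [ 0.6578 -0.166   0.131 ]
Htl [0.5467 0.048  0.088 ]
Htr [ 0.5524 -0.0638  0.088 ]
[98.  84.3 -2.7  0.6 -0.3 -0.4]
```

```bash
python3 - <<'E'
from h import *
print(manip.get_obs()['joint_pos'].round(2))
print(onplane(manip.camera_info('top'),417,130,.14))
E
```

```text
[ 0.55  0.28 -0.59  1.54  0.17  1.37 -1.59]
[ 0.8026558  -0.31759476  0.14      ]
```

{"method": "step_arm", "body": {
  "motion": [
    [45, 40, 0, 0, 0, 0],
    [45, 40, 0, 0, 0, 0],
    [10, 2, 20, 0, 0, 0],
    [0, 0, 20, 0, 0, 0],
    [0, 0, 0, 0, 0, 0],
    [0, 0, 0, 0, 0, 0]
  ],
  "jaw": 45
}}

```text
clock: 22.55
position: [0.6825, -0.1653, 0.2066]
ee_rot: [1.0, 0.018, 0.004, 0.005]
ft_force: [0.3, -0.4, -0.5]
grip_width: 0.525
```

```bash
python3 - <<'E'
from h import *
print(manip.get_obs()['joint_pos'].round(2))
print(delta([.6785,-.1685,.127],np.radians(92.2)),pose()[0])
ci,im=view('wrist','w18.png',(150,100,550,400),2)
E
```

```text
[ 0.51  0.56 -0.52  1.25  0.28  1.4  -1.53]
[-4.7  2.3 79.6  0.6 -0.4 -0.2] [ 0.68253147 -0.16525351  0.20662216]
```

View pics/w18.png

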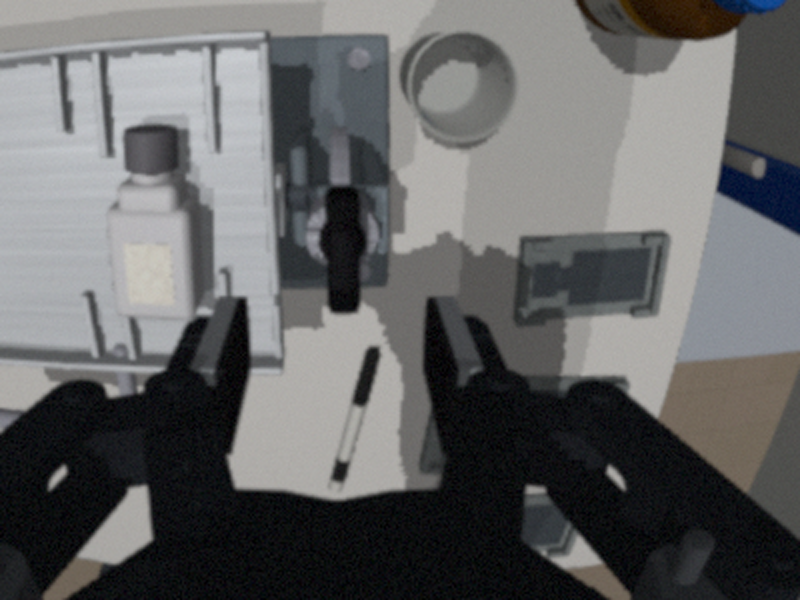

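```bash
python3 - <<'E'
from h import *
ci=manip.camera_info('wrist')
f=lambda u,v,z:onplane(ci,150+u/2-.25,100+v/2-.25,z,True)
for u,v in [(344,188),(344,310),(328,250),(360,250)]:print(f(u,v,.147).round(4))
E
```

```text
[ 0.7046 -0.1677  0.147 ]
[ 0.659  -0.1695  0.147 ]
[ 0.6821 -0.163   0.147 ]
[ 0.6825 -0.1741  0.147 ]
```

{"method": "step_arm", "body": {
  "motion": [
    [-2.5, 2.6, 20, 0, 0, 0],
    [0, 0, 25, 0, 0, 0],
    [0, 0, 0, 0, 0, 0]
  ],
  "jaw": 40
}}

```text
clock: 22.98
position: [0.6796, -0.1686, 0.1605]
ee_rot: [1.0, 0.018, 0.004, 0.006]
ft_force: [0.0, -1.2, 0.3]
grip_width: 0.466
```

```bash
python3 - <<'E'
from h import *
print(delta([.680,-.1685,.127],np.radians(92.2)),pose()[0])
ci,im=view('wrist','w19.png',(150,100,550,400),2)
E
```

```text
[ 0.1 -0.5 33.5  0.7 -0.5 -0.2] [ 0.6795982  -0.16861236  0.16049693]
```

View pics/w19.png

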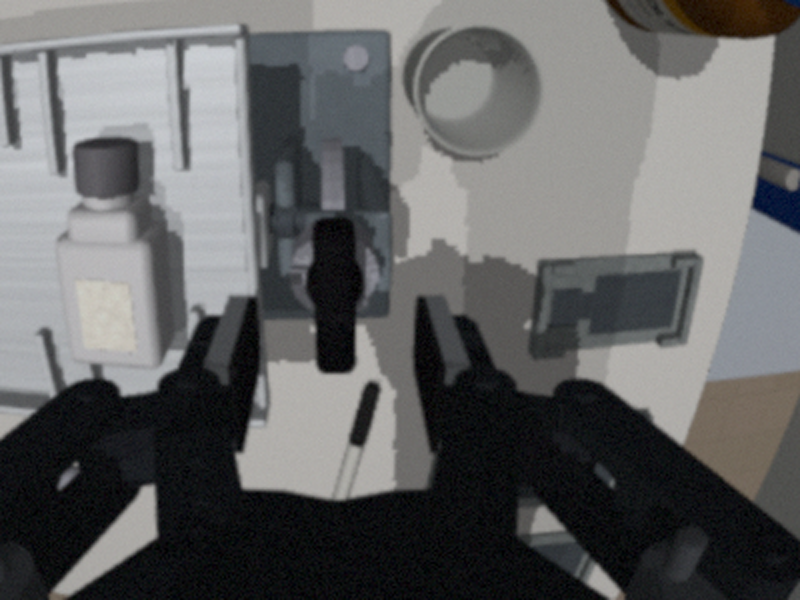

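The knob bar is centred between the fingers at (335,293). Going down onto it and closing.

{"method": "step_arm", "body": {
  "motion": [
    [0, 0, 15, 0, 0, 0],
    [0, 0, 13, 0, 0, 0],
    [0, 0, 4, 0, 0, 0],
    [0, 0, 0, 0, 0, 0]
  ]
}}

```text
clock: 23.52
position: [0.6813, -0.1693, 0.1295]
ee_rot: [1.0, 0.018, 0.006, 0.006]
ft_force: [-0.9, -0.2, 0.4]
grip_width: 0.468
```

{"method": "step_arm", "body": {
  "motion": [
    [0, 0, 1, 0, 0, 0],
    [0, 0, 0, 0, 0, 0],
    [0, 0, 0, 0, 0, 0],
    [0, 0, 0, 0, 0, 0],
    [0, 0, 0, 0, 0, 0],
    [0, 0, 0, 0, 0, 0]
  ],
  "jaw": 2,
  "force": 60
}}

```text
clock: 24.28
position: [0.6815, -0.1684, 0.129]
ee_rot: [1.0, 0.018, 0.007, 0.006]
ft_force: [-1.0, 0.8, -0.2]
grip_width: 0.123
```

```bash
python3 - <<'E'
from h import *
o=manip.get_obs();print(pose()[0],o['grip_width']*85.4,o['ft_force'],o['torque'])
print(delta([.680,-.1685,.127],np.radians(92.2)))
E
```

```text
[ 0.68148539 -0.16843602  0.12902048] 10.533391459819162 [-0.96662964  0.80491014 -0.24166199] [0.20498883 0.09644866 0.2231505 ]
[-1.5 -0.   2.   0.7 -0.7 -0.1]
```

{"method": "step_arm", "body": {
  "motion": [
    [0, 0, -5, 0, 0, 0],
    [0, 0, -5, 0, 0, 0],
    [0, 0, -4.5, 0, 0, 0],
    [0, 0, 0, 0, 0, 0]
  ]
}}

```text
clock: 24.78
position: [0.6813, -0.1684, 0.1426]
ee_rot: [1.0, 0.018, 0.006, 0.006]
ft_force: [3.2, -0.3, -9.3]
grip_width: 0.125
```

```bash
python3 - <<'E'
from h import *
o=manip.get_obs();print(pose()[0],o['grip_width']*85.4,o['ft_force'],o['torque'])
E
```

```text
[ 0.68128034 -0.16838186  0.14259864] 10.695429538295313 [ 3.23009655 -0.31868897 -9.2966871 ] [-0.008078   -0.9305846   0.20331223]
```

The spring pull is 9.3 N at 13.6 mm of lift, as expected. Twisting counter-clockwise.

{"method": "step_arm", "body": {
  "motion": [
    [0, 0, -0.8, 0, 0, -8],
    [0, 0, 0, 0, 0, -10],
    [0, 0, 0, 0, 0, -10],
    [0, 0, 0, 0, 0, -10],
    [0, 0, 0, 0, 0, 0]
  ]
}}

```text
clock: 25.4
position: [0.6806, -0.1661, 0.1415]
ee_rot: [0.936, 0.352, 0.004, 0.005]
ft_force: [3.4, 0.1, -8.9]
grip_width: 0.123
```

```bash
python3 - <<'E'
from h import *
def rep():
    o=manip.get_obs();p,R=pose(o);x=R.as_matrix()[:,0];print(p,'heading',np.degrees(np.arctan2(x[1],x[0])),o['grip_width']*85.4,o['ft_force'],o['torque'],o['joint_pos'].round(2))
rep()
E
cat >> h.py <<'E'
def rep():
    o=manip.get_obs();p,R=pose(o);x=R.as_matrix()[:,0];print(o['clock'],p.round(4),'heading',np.degrees(np.arctan2(x[1],x[0])).round(1),'grip',round(o['grip_width']*85.4,1),o['ft_force'].round(1),o['torque'].round(2),o['joint_pos'].round(2))
E
```

```text
[ 0.6805855  -0.16612005  0.14148663] heading 41.19413541854561 10.528758789762005 [ 3.4043887   0.06797741 -8.88137337] [ 0.10911673 -0.94873099  0.02533404] [ 0.59  0.63 -0.64  1.33  0.38  1.29 -0.9 ]
```

{"method": "step_arm", "body": {
  "motion": [
    [0, 0, -1.5, 0, 0, -8],
    [0, 0, -0.5, 0, 0, -9],
    [0, 0, -0.3, 0, 0, -8],
    [0, 0, 0, 0, 0, -3],
    [0, 0, 0, 0, 0, 0]
  ]
}}

```text
clock: 26.02
position: [0.6794, -0.1651, 0.1422]
ee_rot: [0.826, 0.563, 0.002, 0.004]
ft_force: [3.1, 2.1, -8.4]
grip_width: 0.124
```

```bash
python3 - <<'E'
from h import *
rep()
E
```

```text
26.025 [ 0.6794 -0.1651  0.1422] heading 68.6 grip 10.6 [ 3.1  2.1 -8.4] [ 0.61 -0.89 -1.07] [ 0.64  0.65 -0.73  1.32  0.43  1.32 -0.46]
```

The knob is at its end stop (torque −1.07 N m). Lowering it into the rest notch.

{"method": "step_arm", "body": {
  "motion": [
    [0, 0, 2, 0, 0, 0],
    [0, 0, 2, 0, 0, 0],
    [0, 0, 1.5, 0, 0, 0],
    [0, 0, 0, 0, 0, 0]
  ]
}}

```text
clock: 26.52
position: [0.6795, -0.165, 0.1379]
ee_rot: [0.829, 0.56, 0.002, 0.004]
ft_force: [-0.3, 2.0, -5.6]
grip_width: 0.124
```

```bash
python3 - <<'E'
from h import *
rep()
E
```

```text
26.525 [ 0.6795 -0.165   0.1379] heading 68.1 grip 10.6 [-0.3  2.  -5.6] [ 0.62 -0.29 -1.01] [ 0.64  0.65 -0.72  1.33  0.43  1.31 -0.47]
```

{"method": "step_arm", "body": {
  "motion": [
    [0, 0, 1.5, 0, 0, 0],
    [0, 0, 1, 0, 0, 0],
    [0, 0, 0, 0, 0, 0]
  ]
}}

```text
clock: 26.9
position: [0.6796, -0.165, 0.1378]
ee_rot: [0.829, 0.56, 0.002, 0.005]
ft_force: [-1.2, 1.8, -2.9]
grip_width: 0.123
```

{"method": "step_arm", "body": {
  "motion": [
    [0, 0, 0, 0, 0, 0],
    [0, 0, 0, 0, 0, 0],
    [0, 0, 0, 0, 0, 0],
    [0, 0, 0, 0, 0, 0]
  ],
  "jaw": 40
}}

```text
clock: 27.4
position: [0.6803, -0.1662, 0.1381]
ee_rot: [0.828, 0.56, 0.002, 0.006]
ft_force: [-0.2, -0.3, 0.5]
grip_width: 0.465
```

```bash
python3 - <<'E'
from h import *
rep()
E
```

```text
27.4 [ 0.6803 -0.1662  0.1381] heading 68.2 grip 39.7 [-0.2 -0.3  0.5] [0.04 0.03 0.  ] [ 0.64  0.65 -0.72  1.33  0.44  1.31 -0.47]
```

{"method": "step_arm", "body": {
  "motion": [
    [0, 0, -20, 0, 0, 0],
    [0, 0, -40, 0, 0, 0],
    [0, 0, -20, 0, 0, 0],
    [0, 0, 0, 0, 0, 0]
  ]
}}

```text
clock: 27.9
position: [0.6799, -0.1653, 0.2247]
ee_rot: [0.828, 0.561, 0.003, 0.007]
ft_force: [-0.5, -0.3, -0.5]
grip_width: 0.468
```

```bash
python3 - <<'E'
from h import *
rep()
ci,im=view('wrist','w20.png');np.save('ci20.npy',ci,allow_pickle=True)
E
```

```text
27.9 [ 0.6799 -0.1653  0.2247] heading 68.2 grip 40.0 [-0.5 -0.3 -0.5] [-0.    0.01  0.03] [ 0.64  0.6  -0.74  1.23  0.4   1.45 -0.44]
```

View pics/w20.png

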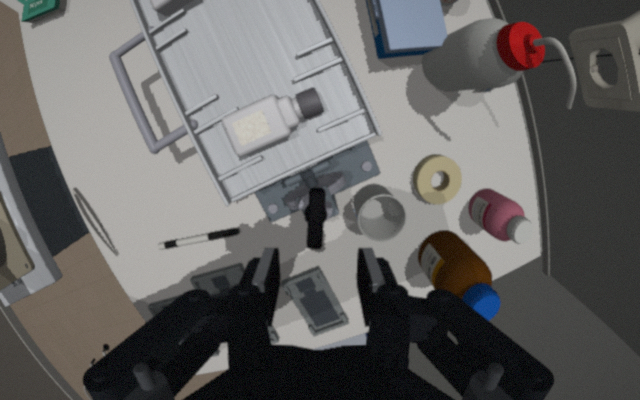

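The bar lies along the tool at (315,218), so the knob stayed turned and up. Next I turn the tool to line the jaws up across the handle.

{"method": "step_arm", "body": {
  "motion": [
    [0, 0, -10, 0, 0, -8],
    [0, 0, 0, 0, 0, -8],
    [0, 0, 0, 0, 0, -8],
    [50, -40, 0, 0, 0, 0],
    [50, -40, 0, 0, 0, 0],
    [50, -40, 0, 0, 0, 0],
    [0, 0, 0, 0, 0, 0]
  ],
  "jaw": 32
}}

```text
clock: 28.82
position: [0.5491, -0.0216, 0.2242]
ee_rot: [0.688, 0.725, -0.001, 0.003]
ft_force: [0.7, -0.9, -0.4]
grip_width: 0.37
```

```bash
python3 - <<'E'
from h import *
rep();print(delta([.5495,-.008,.15],np.radians(2.2)))
ci,im=view('wrist','w21.png');np.save('ci21.npy',ci,allow_pickle=True)
E
```

```text
28.825 [ 0.5491 -0.0216  0.2242] heading 93.0 grip 31.6 [ 0.7 -0.9 -0.4] [-0.02  0.05 -0.01] [ 0.77  0.3  -0.96  1.64  0.26  1.34 -0.18]
[14.   0.9 74.1  0.1  0.3  0.8]
```

View pics/w21.png

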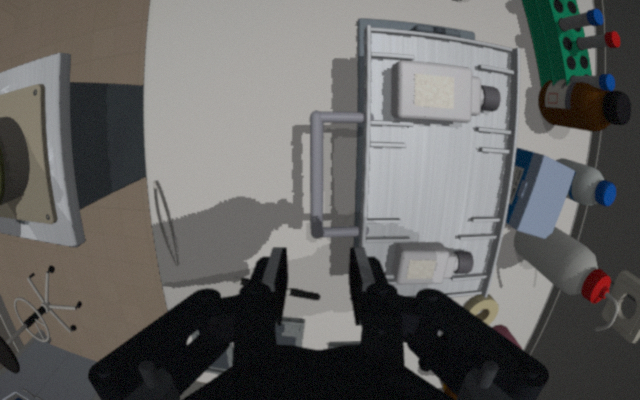

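```bash
python3 - <<'E'
from h import *
ci=np.load('ci21.npy',allow_pickle=True).item()
a=onplane(ci,317,117,.088,True);b=onplane(ci,317.5,232,.088,True);print(a,b,(a+b)/2)
E
```

```text
[0.54608713 0.04766044 0.088     ] [ 0.55221196 -0.06158914  0.088     ] [ 0.54914954 -0.00696435  0.088     ]
```

{"method": "step_arm", "body": {
  "motion": [
    [7, 0.5, 30, 0, 0, 0.8],
    [7, 0.5, 40, 0, 0, 0],
    [0, 0, 0, 0, 0, 0],
    [0, 0, 0, 0, 0, 0]
  ]
}}

```text
clock: 29.38
position: [0.553, -0.0144, 0.1527]
ee_rot: [0.697, 0.717, -0.001, 0.003]
ft_force: [0.5, 0.1, 0.3]
grip_width: 0.373
```

```bash
python3 - <<'E'
from h import *
rep();print(delta([.5495,-.008,.069],np.radians(2.2)))
ci,im=view('wrist','w22.png');np.save('ci22.npy',ci,allow_pickle=True)
E
```

```text
29.375 [ 0.553  -0.0144  0.1527] heading 91.7 grip 31.9 [0.5 0.1 0.3] [-0.02 -0.05  0.03] [ 0.72  0.37 -0.93  1.72  0.33  1.21 -0.27]
[ 7.  -3.6 83.6  0.2  0.4 -0.5]
```

View pics/w22.png

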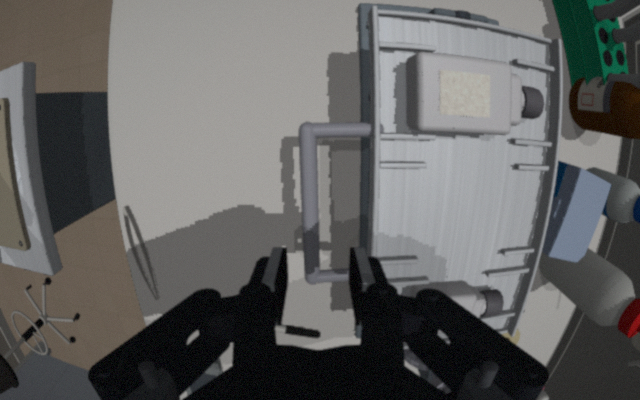

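Handle bar at (309,200), and the tool is about 4 mm too far along +x. I'll correct that and go down.

{"method": "step_arm", "body": {
  "motion": [
    [7, -3.8, 30, 0, 0, 0],
    [0, 0, 25, 0, 0, 0],
    [0, 0, 0, 0, 0, 0],
    [0, 0, 0, 0, 0, 0]
  ]
}}

```text
clock: 29.92
position: [0.5532, -0.0097, 0.1023]
ee_rot: [0.698, 0.716, 0.001, 0.007]
ft_force: [0.6, 0.2, 0.0]
grip_width: 0.376
```

```bash
python3 - <<'E'
from h import *
rep();print(delta([.5495,-.008,.069],np.radians(2.2)))
ci,im=view('wrist','w23.png',(150,100,550,400),2)
E
```

```text
29.925 [ 0.5532 -0.0097  0.1023] heading 91.5 grip 32.1 [0.6 0.2 0. ] [0.03 0.06 0.01] [ 0.68  0.43 -0.9   1.78  0.38  1.11 -0.32]
[ 2.1 -4.  33.3  0.6  0.4 -0.7]
```

View pics/w23.png

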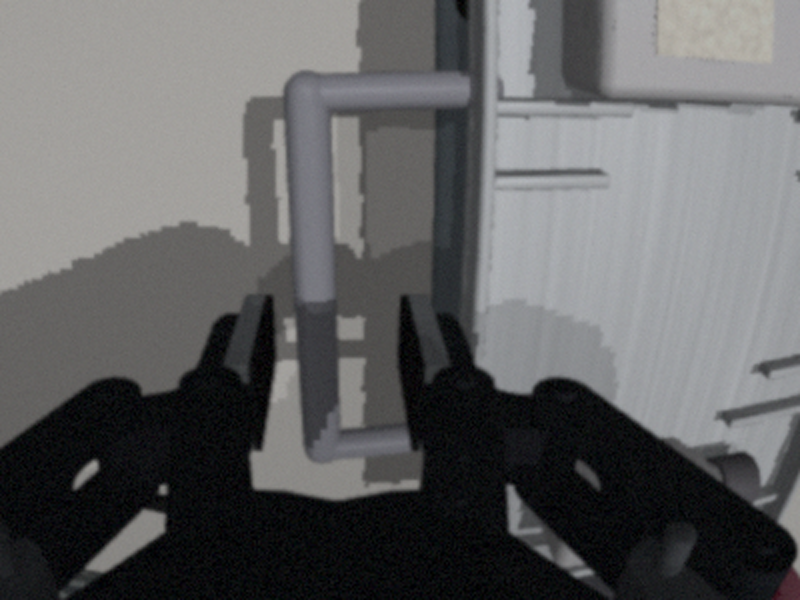

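{"method": "step_arm", "body": {
  "motion": [
    [2, -5, 5, 0, 0, 0],
    [0, -0.5, 14, 0, 0, 0],
    [0, -0.5, 12, 0, 0, 0],
    [0, 0, 2, 0, 0, 0],
    [0, 0, 0, 0, 0, 0]
  ]
}}

```text
clock: 30.6
position: [0.5476, -0.0084, 0.068]
ee_rot: [0.698, 0.716, 0.002, 0.007]
ft_force: [0.2, 0.4, 0.3]
grip_width: 0.373
```

```bash
python3 - <<'E'
from h import *
rep();print(delta([.5495,-.008,.069],np.radians(2.2)))
E
```

```text
30.6 [ 0.5476 -0.0084  0.068 ] heading 91.4 grip 31.8 [0.2 0.4 0.3] [ 0.    0.03 -0.03] [ 0.66  0.46 -0.88  1.82  0.42  1.05 -0.36]
[ 0.3  1.9 -0.9  0.7  0.5 -0.7]
```

{"method": "step_arm", "body": {
  "motion": [
    [0, 1.5, 0, 0, 0, 0],
    [0, 0, 0, 0, 0, 0],
    [0, 0, 0, 0, 0, 0],
    [0, 0, 0, 0, 0, 0],
    [0, 0, 0, 0, 0, 0]
  ],
  "jaw": 4,
  "force": 30
}}

```text
clock: 31.22
position: [0.5474, -0.0083, 0.0682]
ee_rot: [0.698, 0.716, -0.0, 0.006]
ft_force: [-0.4, -0.3, -0.5]
grip_width: 0.128
```

```bash
python3 - <<'E'
from h import *
rep()
E
```

```text
31.225 [ 0.5474 -0.0083  0.0682] heading 91.5 grip 10.9 [-0.4 -0.3 -0.5] [-0.02  0.25  0.2 ] [ 0.66  0.46 -0.88  1.82  0.42  1.05 -0.36]
```

{"method": "step_arm", "body": {
  "motion": [
    [0, 1.2, -5.2, 0, 0, 0],
    [0, 1.6, -5.3, 0, 0, 0],
    [0, 0, 0, 0, 0, 0]
  ]
}}

```text
clock: 31.6
position: [0.5502, -0.0081, 0.0792]
ee_rot: [0.698, 0.716, -0.001, 0.006]
ft_force: [-1.6, -0.8, 1.2]
grip_width: 0.126
```

```bash
python3 - <<'E'
from h import *
rep()
ci,im=view('scene','s1.png',(220,120,460,280),3)
E
```

```text
31.6 [ 0.5502 -0.0081  0.0792] heading 91.5 grip 10.7 [-1.6 -0.8  1.2] [0.01 0.55 0.19] [ 0.67  0.45 -0.89  1.8   0.41  1.07 -0.35]
```

View pics/s1.png

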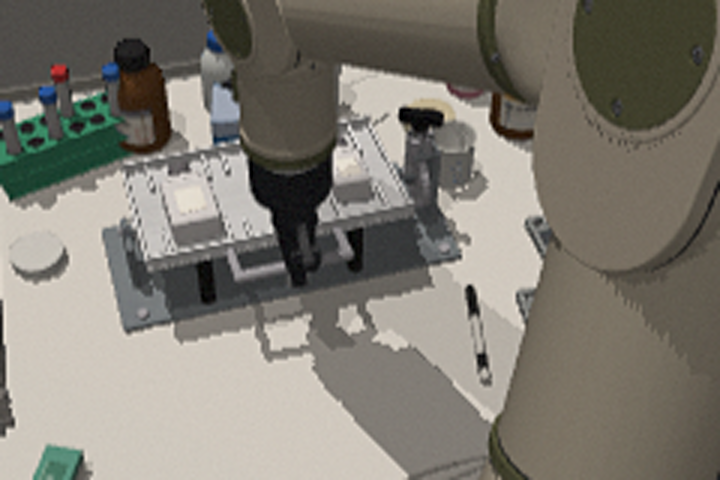

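The tray is free: it rose off its rests with little force. Continuing along the arc.

{"method": "step_arm", "body": {
  "motion": [
    [0, 1.7, -5.2, 0, 0, 0],
    [0, 1.9, -5.1, 0, 0, 0],
    [0, 2.2, -5, 0, 0, 0],
    [0, 2.3, -4.9, 0, 0, 0],
    [0, 2.6, -4.8, 0, 0, 0],
    [0, 2.8, -4.6, 0, 0, 0],
    [0, 3.0, -4.6, 0, 0, 0],
    [0, 3.2, -4.4, 0, 0, 0],
    [0, 0, 0, 0, 0, 0]
  ]
}}

```text
clock: 32.78
position: [0.5701, -0.0071, 0.1202]
ee_rot: [0.698, 0.717, -0.001, 0.005]
ft_force: [-1.8, 0.3, -0.2]
grip_width: 0.131
```

```bash
python3 - <<'E'
from h import *
rep()
p=pose()[0]; a=.6694-p[0]; h=p[2]+.0187-.062; print('tilt',np.degrees(np.arctan2(h,a))-12.03,np.hypot(a,h))
E
```

```text
32.775 [ 0.5701 -0.0071  0.1202] heading 91.5 grip 11.2 [-1.8  0.3 -0.2] [-0.07  0.6   0.25] [ 0.66  0.44 -0.9   1.71  0.39  1.17 -0.32]
tilt 25.730798839563924 0.12560078959132528
```

{"method": "step_arm", "body": {
  "motion": [
    [0, 2.9, -3.9, 0, 0, 0],
    [0, 2.8, -3.7, 0, 0, 0],
    [0, 0, 0, 0, 0, 0]
  ]
}}

```text
clock: 33.15
position: [0.5764, -0.0068, 0.1283]
ee_rot: [0.698, 0.717, -0.001, 0.005]
ft_force: [-1.9, -0.9, 0.5]
grip_width: 0.127
```

```bash
cat >> h.py <<'E'
def tilt():
    p=pose()[0]; a=.6694-p[0]; h=p[2]+.0187-.062; print('tilt',np.degrees(np.arctan2(h,a))-12.03,np.hypot(a,h))
E
python3 - <<'E'
from h import *
rep();tilt()
ci,im=view('scene','s2.png',(220,100,460,280),3);np.save('cis.npy',ci,allow_pickle=True)
view('wrist','w24.png')
E
```

```text
33.15 [ 0.5764 -0.0068  0.1283] heading 91.5 grip 10.9 [-1.9 -0.9  0.5] [0.02 0.48 0.15] [ 0.65  0.45 -0.9   1.69  0.39  1.19 -0.32]
tilt 30.404497728055418 0.12598879971186755
```

View pics/s2.png

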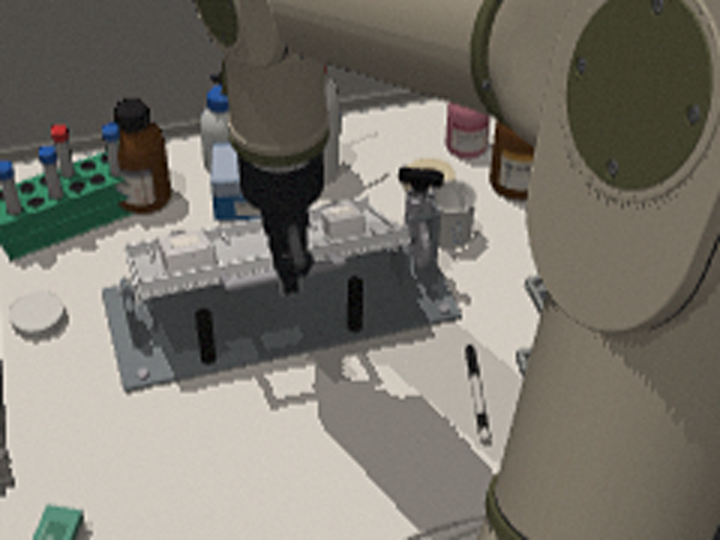

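View pics/w24.png

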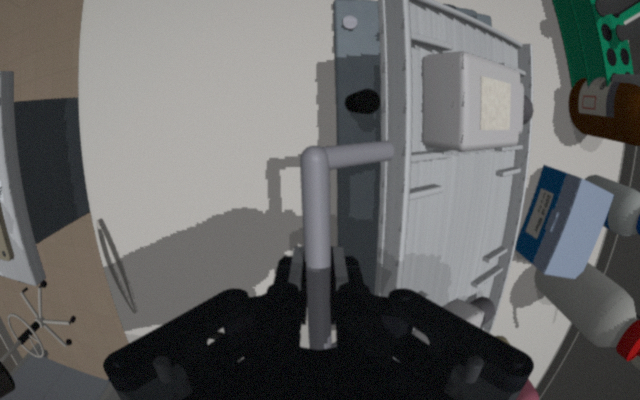

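The tilt is about 30.4°, with both flasks in their lanes. Holding.

{"method": "step_arm", "body": {
  "motion": [
    [0, 0, 0, 0, 0, 0],
    [0, 0, 0, 0, 0, 0],
    [0, 0, 0, 0, 0, 0],
    [0, 0, 0, 0, 0, 0],
    [0, 0, 0, 0, 0, 0],
    [0, 0, 0, 0, 0, 0],
    [0, 0, 0, 0, 0, 0],
    [0, 0, 0, 0, 0, 0],
    [0, 0, 0, 0, 0, 0],
    [0, 0, 0, 0, 0, 0],
    [0, 0, 0, 0, 0, 0],
    [0, 0, 0, 0, 0, 0],
    [0, 0, 0, 0, 0, 0],
    [0, 0, 0, 0, 0, 0]
  ]
}}

```text
clock: 35.0
position: [0.5764, -0.0068, 0.1283]
ee_rot: [0.698, 0.717, -0.001, 0.006]
ft_force: [-1.0, -0.2, -2.1]
grip_width: 0.126
```

```bash
python3 - <<'E'
from h import *
rep();tilt()
E
```

```text
35.0 [ 0.5764 -0.0068  0.1283] heading 91.5 grip 10.8 [-1.  -0.2 -2.1] [0.05 0.32 0.23] [ 0.65  0.45 -0.9   1.69  0.39  1.18 -0.32]
tilt 30.4137035729269 0.12600160271749164
```

{"method": "step_arm", "body": {
  "motion": [
    [0, 0, 0, 0, 0, 0],
    [0, 0, 0, 0, 0, 0],
    [0, 0, 0, 0, 0, 0],
    [0, 0, 0, 0, 0, 0],
    [0, 0, 0, 0, 0, 0],
    [0, 0, 0, 0, 0, 0],
    [0, 0, 0, 0, 0, 0],
    [0, 0, 0, 0, 0, 0],
    [0, 0, 0, 0, 0, 0],
    [0, 0, 0, 0, 0, 0],
    [0, 0, 0, 0, 0, 0],
    [0, 0, 0, 0, 0, 0],
    [0, 0, 0, 0, 0, 0],
    [0, 0, 0, 0, 0, 0],
    [0, 0, 0, 0, 0, 0]
  ]
}}

```text
clock: 36.88
position: [0.5764, -0.0068, 0.1283]
ee_rot: [0.698, 0.717, -0.001, 0.006]
ft_force: [-1.6, -0.4, -1.6]
grip_width: 0.124
```

```bash
python3 - <<'E'
from h import *
rep();tilt()
E
```

```text
36.875 [ 0.5764 -0.0068  0.1283] heading 91.5 grip 10.6 [-1.6 -0.4 -1.6] [0.06 0.32 0.2 ] [ 0.65  0.45 -0.9   1.69  0.39  1.18 -0.32]
tilt 30.416725174721172 0.12600277079329514
```

Held for 3.7 s. From the chord the angle is about 31°. Lowering along the arc.

{"method": "step_arm", "body": {
  "motion": [
    [0, -3.2, 4.2, 0, 0, 0],
    [0, -3.2, 4.3, 0, 0, 0],
    [0, -3.1, 4.4, 0, 0, 0],
    [0, -2.9, 4.6, 0, 0, 0],
    [0, -2.7, 4.7, 0, 0, 0],
    [0, -2.5, 4.8, 0, 0, 0],
    [0, -2.3, 4.9, 0, 0, 0],
    [0, -2.1, 5, 0, 0, 0],
    [0, -1.9, 5, 0, 0, 0],
    [0, 0, 0, 0, 0, 0]
  ]
}}

```text
clock: 38.12
position: [0.5553, -0.008, 0.0936]
ee_rot: [0.697, 0.717, 0.0, 0.011]
ft_force: [-0.5, 1.1, -3.1]
grip_width: 0.128
```

```bash
python3 - <<'E'
from h import *
rep();tilt()
E
```

```text
38.125 [ 0.5553 -0.008   0.0936] heading 91.5 grip 10.9 [-0.5  1.1 -3.1] [0.08 0.01 0.23] [ 0.67  0.44 -0.9   1.78  0.4   1.09 -0.34]
tilt 11.761184986095772 0.12472213037214623
```

{"method": "step_arm", "body": {
  "motion": [
    [0, -2.3, 6, 0, 0, 0],
    [0, -2, 6, 0, 0, 0],
    [0, -1.6, 6, 0, 0, 0],
    [0, -1.2, 5, 0, 0, 0],
    [0, -0.5, 2.5, 0, 0, 0],
    [0, 0, 0, 0, 0, 0]
  ]
}}

```text
clock: 38.88
position: [0.5478, -0.0084, 0.0693]
ee_rot: [0.697, 0.717, -0.0, 0.012]
ft_force: [-1.6, 1.2, -1.6]
grip_width: 0.127
```

```bash
python3 - <<'E'
from h import *
rep();tilt()
E
```

```text
38.875 [ 0.5478 -0.0084  0.0693] heading 91.5 grip 10.9 [-1.6  1.2 -1.6] [0.03 0.17 0.22] [ 0.66  0.45 -0.88  1.82  0.42  1.05 -0.36]
tilt 0.04157897282668621 0.12433148981891026
```

{"method": "step_arm", "body": {
  "motion": [
    [0, 0, 1.2, 0, 0, 0],
    [0, 0, 1.2, 0, 0, 0],
    [0, 0, 0, 0, 0, 0]
  ]
}}

```text
clock: 39.25
position: [0.5477, -0.0084, 0.0686]
ee_rot: [0.697, 0.717, -0.001, 0.012]
ft_force: [-1.7, 0.1, -2.0]
grip_width: 0.123
```

{"method": "step_arm", "body": {
  "motion": [
    [0, 0, 0, 0, 0, 0],
    [0, 0, 0, 0, 0, 0],
    [0, 0, 0, 0, 0, 0]
  ],
  "jaw": 36
}}

```text
clock: 39.62
position: [0.5488, -0.0086, 0.0689]
ee_rot: [0.698, 0.716, 0.0, 0.013]
ft_force: [0.5, 0.7, 0.2]
grip_width: 0.424
```

{"method": "step_arm", "body": {
  "motion": [
    [0, 0, -15, 0, 0, 0],
    [0, 0, -40, 0, 0, 0],
    [0, 0, -50, 0, 0, 0],
    [0, 0, -50, 0, 0, 0],
    [-20, 0, -20, 0, 0, 0],
    [0, 0, 0, 0, 0, 0]
  ]
}}

```text
clock: 40.38
position: [0.5463, -0.0244, 0.2546]
ee_rot: [0.697, 0.717, 0.002, 0.014]
ft_force: [-0.5, -0.2, 0.1]
grip_width: 0.42
```

```bash
python3 - <<'E'
from h import *
rep()
ci,im=view('wrist','w25.png');np.save('ci25.npy',ci,allow_pickle=True)
ci,im=view('scene','s3.png',(220,100,460,280),3)
E
```

```text
40.375 [ 0.5463 -0.0244  0.2546] heading 91.6 grip 35.9 [-0.5 -0.2  0.1] [ 0.05  0.07 -0.01] [ 0.79  0.25 -0.97  1.62  0.23  1.37 -0.18]
```

View pics/w25.png

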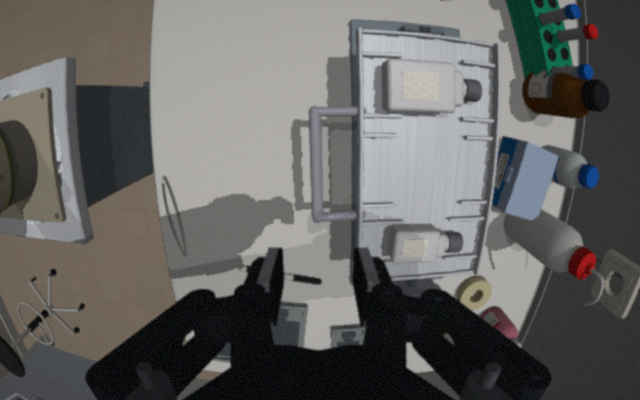

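View pics/s3.png

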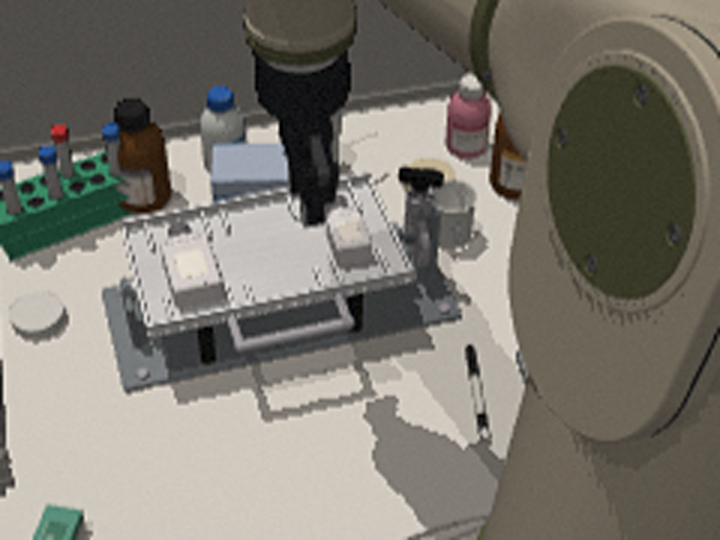

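The tray is level with both flasks in their lanes. Back to the knob, which is still turned.

{"method": "step_arm", "body": {
  "motion": [
    [-48, 45, 0, 0, 0, 0],
    [-48, 45, 0, 0, 0, 0],
    [-48, 45, 10, 0, 0, 8.5],
    [0, 0, 10, 0, 0, 8.5],
    [0, 0, 10, 0, 0, 8.5],
    [0, 0, 0, 0, 0, 0],
    [0, 0, 0, 0, 0, 0]
  ],
  "jaw": 42
}}

```text
clock: 41.35
position: [0.6823, -0.1523, 0.2176]
ee_rot: [0.837, 0.547, -0.0, 0.007]
ft_force: [-0.9, 0.1, -0.1]
grip_width: 0.49
```

```bash
python3 - <<'E'
from h import *
rep();print(delta([.680,-.1675,.138],np.radians(90+65)))
ci,im=view('wrist','w26.png',(150,100,550,400),2)
np.save('ci26.npy',ci,allow_pickle=True)
E
```

```text
41.35 [ 0.6823 -0.1523  0.2176] heading 66.4 grip 41.8 [-0.9  0.1 -0.1] [-0.   -0.01  0.  ] [ 0.63  0.61 -0.76  1.23  0.42  1.45 -0.5 ]
[-14.3   3.1  79.7   0.6   0.4   1.4]
```

View pics/w26.png

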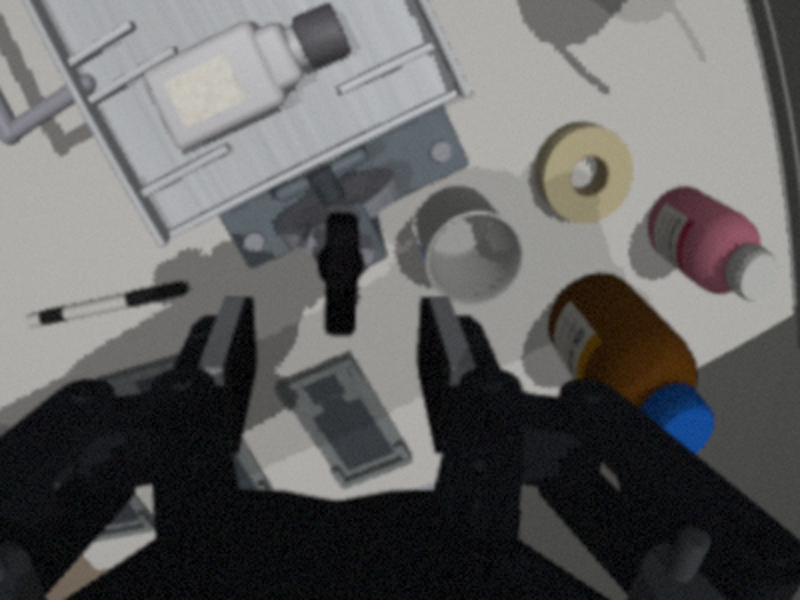

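```bash
python3 - <<'E'
from h import *
ci=np.load('ci26.npy',allow_pickle=True).item()
f=lambda u,v,z:onplane(ci,150+u/2-.25,100+v/2-.25,z,True)
a=f(342,212,.156);b=f(340,334,.156);m=(a+b)/2;print(a,b,m,np.degrees(np.arctan2(*(a-b)[[1,0]])))
print(delta([m[0],m[1],.138],np.radians(90+65)))
E
```

```text
[ 0.69017227 -0.14320011  0.156     ] [ 0.67040511 -0.18690598  0.156     ] [ 0.68028869 -0.16505304  0.156     ] 65.66385818723546
[-11.8   2.5  79.7   0.6   0.4   1.3]
```

{"method": "step_arm", "body": {
  "motion": [
    [-12.5, 2.5, 15, 0, 0, 0],
    [0, 0, 20, 0, 0, 0],
    [0, 0, 15, 0, 0, 0],
    [0, 0, 0, 0, 0, 0],
    [0, 0, 0, 0, 0, 0]
  ]
}}

```text
clock: 42.02
position: [0.6791, -0.1664, 0.1639]
ee_rot: [0.836, 0.548, -0.0, 0.007]
ft_force: [-0.3, -0.8, -0.6]
grip_width: 0.491
```

```bash
python3 - <<'E'
from h import *
rep();print(delta([.680,-.166,.137],np.radians(90+65)))
ci,im=view('wrist','w27.png',(150,100,550,400),2)
E
```

```text
42.025 [ 0.6791 -0.1664  0.1639] heading 66.5 grip 41.9 [-0.3 -0.8 -0.6] [-0.04 -0.01 -0.03] [ 0.65  0.64 -0.74  1.3   0.44  1.36 -0.49]
[ 1.   0.4 26.9  0.6  0.4  1.5]
```

View pics/w27.png

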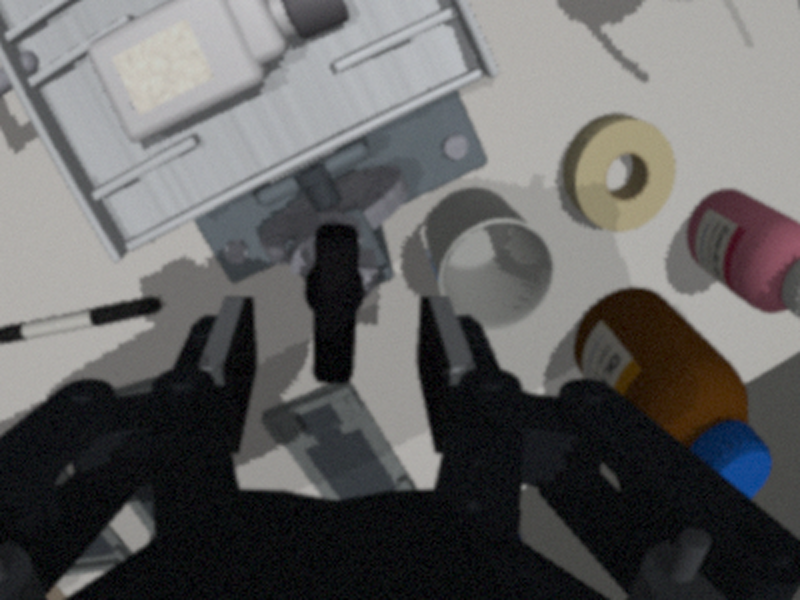

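The bar is centred at (335,302) and in line with the tool. Going down to grip it.

{"method": "step_arm", "body": {
  "motion": [
    [1, 0.4, 14, 0, 0, 0],
    [0, 0, 12, 0, 0, 0],
    [0, 0, 1.5, 0, 0, 0],
    [0, 0, 0, 0, 0, 0]
  ]
}}

```text
clock: 42.58
position: [0.6804, -0.1656, 0.1349]
ee_rot: [0.836, 0.549, -0.0, 0.007]
ft_force: [0.8, -0.1, -0.2]
grip_width: 0.491
```

{"method": "step_arm", "body": {
  "motion": [
    [0, 0, 0, 0, 0, 0],
    [0, 0, 0, 0, 0, 0],
    [0, 0, 0, 0, 0, 0],
    [0, 0, 0, 0, 0, 0],
    [0, 0, 0, 0, 0, 0],
    [0, 0, 0, 0, 0, 0]
  ],
  "jaw": 2,
  "force": 60
}}

```text
clock: 43.32
position: [0.6795, -0.1652, 0.1356]
ee_rot: [0.836, 0.548, -0.001, 0.006]
ft_force: [-1.6, 0.3, -0.8]
grip_width: 0.125
```

```bash
python3 - <<'E'
from h import *
rep()
E
```

```text
43.325 [ 0.6795 -0.1652  0.1356] heading 66.5 grip 10.7 [-1.6  0.3 -0.8] [ 0.16  0.26 -0.33] [ 0.65  0.66 -0.74  1.33  0.45  1.31 -0.51]
```

{"method": "step_arm", "body": {
  "motion": [
    [0, 0, -3, 0, 0, 0],
    [0, 0, -3, 0, 0, 0],
    [0, 0, 0, 0, 0, 0]
  ]
}}

```text
clock: 43.7
position: [0.6794, -0.1653, 0.1398]
ee_rot: [0.836, 0.548, -0.001, 0.005]
ft_force: [2.3, 0.8, -9.0]
grip_width: 0.121
```

```bash
python3 - <<'E'
from h import *
rep()
E
```

```text
43.7 [ 0.6794 -0.1653  0.1398] heading 66.5 grip 10.3 [ 2.3  0.8 -9. ] [ 0.07 -0.71 -0.36] [ 0.65  0.66 -0.74  1.33  0.45  1.32 -0.5 ]
```

{"method": "step_arm", "body": {
  "motion": [
    [0, 0, -1.5, 0, 0, 5],
    [0, 0, -0.5, 0, 0, 9],
    [0, 0, -0.3, 0, 0, 9],
    [0, 0, -0.3, 0, 0, 9],
    [0, 0, 0, 0, 0, 0]
  ]
}}

```text
clock: 44.32
position: [0.6806, -0.1666, 0.1409]
ee_rot: [0.957, 0.289, 0.002, 0.007]
ft_force: [3.1, -1.0, -8.9]
grip_width: 0.124
```

```bash
python3 - <<'E'
from h import *
rep()
E
```

```text
44.325 [ 0.6806 -0.1666  0.1409] heading 33.6 grip 10.6 [ 3.1 -1.  -8.9] [-0.04 -0.66  0.03] [ 0.59  0.63 -0.63  1.33  0.38  1.3  -1.04]
```

{"method": "step_arm", "body": {
  "motion": [
    [0, 0, -0.5, 0, 0, 9],
    [0, 0, -0.3, 0, 0, 9],
    [0, 0, -0.3, 0, 0, 8],
    [0, 0, 0, 0, 0, 6],
    [0, 0, 0, 0, 0, 0]
  ]
}}

```text
clock: 44.95
position: [0.681, -0.1683, 0.1406]
ee_rot: [1.0, 0.014, 0.004, 0.007]
ft_force: [3.1, -1.6, -8.7]
grip_width: 0.126
```

```bash
python3 - <<'E'
from h import *
rep()
E
```

```text
44.95 [ 0.681  -0.1683  0.1406] heading 1.6 grip 10.8 [ 3.1 -1.6 -8.7] [-0.26 -0.73  0.59] [ 0.53  0.6  -0.53  1.33  0.32  1.28 -1.56]
```

{"method": "step_arm", "body": {
  "motion": [
    [0, 0, 3, 0, 0, 0],
    [0, 0, 4, 0, 0, 0],
    [0, 0, 4, 0, 0, 0],
    [0, 0, 2.5, 0, 0, 0],
    [0, 0, 0, 0, 0, 0]
  ]
}}

```text
clock: 45.58
position: [0.6812, -0.1683, 0.127]
ee_rot: [1.0, 0.018, 0.004, 0.007]
ft_force: [1.5, -1.4, -3.8]
grip_width: 0.124
```

```bash
python3 - <<'E'
from h import *
rep()
E
```

```text
45.575 [ 0.6812 -0.1683  0.127 ] heading 2.1 grip 10.6 [ 1.5 -1.4 -3.8] [-0.17 -0.12  0.42] [ 0.53  0.62 -0.53  1.34  0.33  1.26 -1.56]
```

{"method": "step_arm", "body": {
  "motion": [
    [0, 0, 0, 0, 0, 0],
    [0, 0, 0, 0, 0, 0],
    [0, 0, 0, 0, 0, 0],
    [0, 0, 0, 0, 0, 0]
  ],
  "jaw": 40
}}

```text
clock: 46.08
position: [0.6819, -0.168, 0.1291]
ee_rot: [1.0, 0.018, 0.005, 0.007]
ft_force: [0.2, 0.5, 0.2]
grip_width: 0.472
```

{"method": "step_arm", "body": {
  "motion": [
    [0, 0, -20, 0, 0, 0],
    [0, 0, -40, 0, 0, 0],
    [-20, -20, -20, 0, 0, 0],
    [-30, -40, 0, 0, 0, 0],
    [0, 0, 0, 0, 0, 0]
  ]
}}

```text
clock: 46.7
position: [0.6286, -0.1062, 0.2168]
ee_rot: [1.0, 0.018, 0.007, 0.007]
ft_force: [0.5, -0.8, -0.1]
grip_width: 0.465
```

```bash
python3 - <<'E'
from h import *
rep()
ci,im=view('wrist','w28.png');np.save('ci28.npy',ci,allow_pickle=True)
print(proj(ci,(.680,-.1685,.147),True),proj(ci,(.680,-.1685,.156),True))
ci,im=view('scene','s4.png',(220,100,460,280),3)
print((proj(ci,(.680,-.1685,.147))-[220,100])*3,(proj(ci,(.680,-.1685,.156))-[220,100])*3)
E
```

```text
46.7 [ 0.6286 -0.1062  0.2168] heading 2.0 grip 39.7 [ 0.5 -0.8 -0.1] [ 0.02  0.02 -0.05] [ 0.53  0.42 -0.59  1.44  0.25  1.34 -1.61]
[406.56129855 153.83016537] [410.35692756 155.52366784]
[419.12585857 175.99451587] [419.52788152 169.37741983]
```

View pics/w28.png

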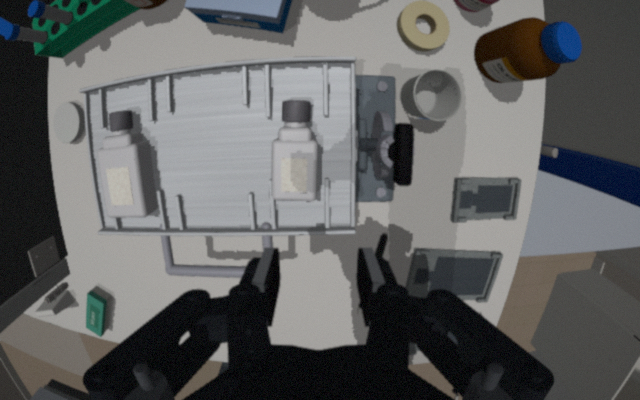

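View pics/s4.png

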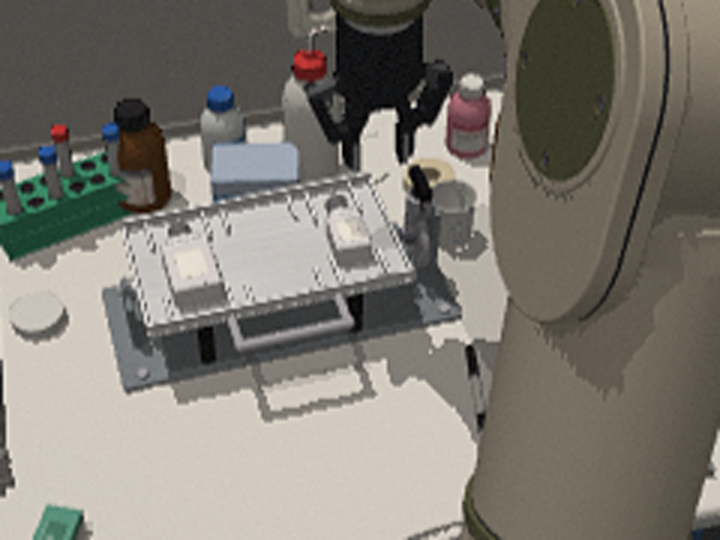

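```bash
python3 - <<'E'
from h import *
a=cv2.imread('pics/scene0.png')[145:185,340:385];b=np.load('pics/s4.png.npy')[145:185,340:385];c=np.load('pics/s3.png.npy')[145:185,340:385]
d=np.hstack([a,b,c]);cv2.imwrite('pics/cmp.png',cv2.resize(d,None,fx=5.9,fy=5.9,interpolation=cv2.INTER_NEAREST))
for n,i in(('start',a),('now',b)):
    m=(i.max(2)<40).astype(np.uint8); k,l,s,ct=cv2.connectedComponentsWithStats(m); j=1+np.argmax(s[1:,4]); print(n,s[j],ct[j])
E
```

```text
start [17 11  7 13 57] [19.80701754 16.71929825]
now [17 11  7 14 56] [19.76785714 16.82142857]
```

View pics/cmp.png

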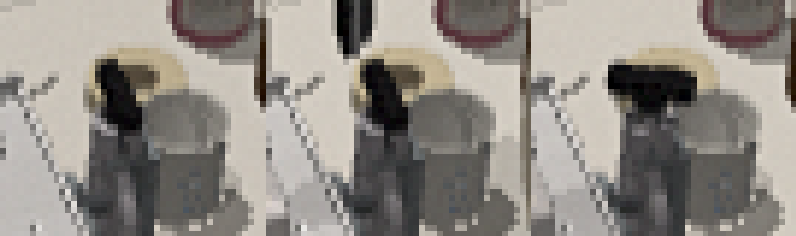

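The knob is at its starting position: its centroid is within 0.1 px of the first picture, where being 9 mm up would show as about 2 px. So the pin is home. Now I measure the flasks in the tray.

```bash
python3 - <<'E'
from h import *
im=np.load('pics/w28.png.npy')
c=im[85:225,80:340];cv2.imwrite('pics/w28a.png',cv2.resize(c,None,fx=3,fy=3,interpolation=cv2.INTER_CUBIC))
c=im[140:310,400:530];cv2.imwrite('pics/w28b.png',cv2.resize(c,None,fx=3.5,fy=3.5,interpolation=cv2.INTER_CUBIC))
E
```

```text
(no output)
```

View pics/w28a.png

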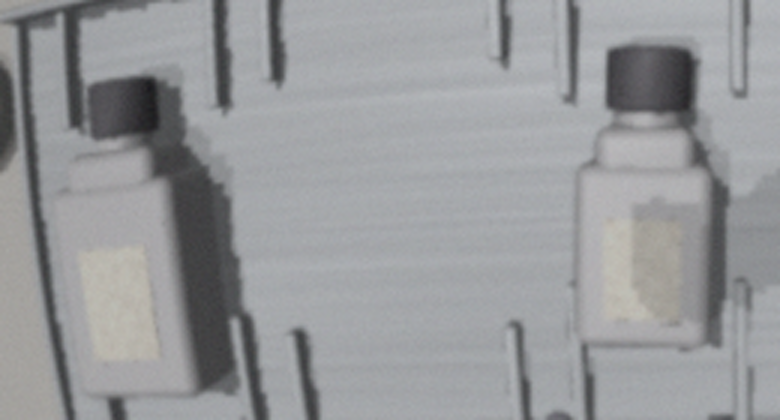

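View pics/w28b.png

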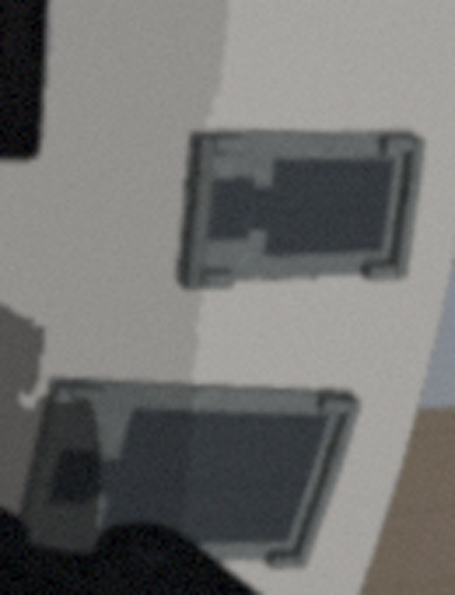

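```bash
python3 - <<'E'
from h import *
ci=np.load('ci28.npy',allow_pickle=True).item()
f=lambda u,v,z:onplane(ci,80+u/3-.33,85+v/3-.33,z,True)
def fl(pts,z,L):
    a,b,c,d=[f(u,v,z) for u,v in pts]
    e=(c+d)/2;dr=(a+b)/2-e;h=np.arctan2(dr[1],dr[0]);w=np.arctan2(*((a-b)+(c-d))[[1,0]])-np.pi/2
    print(np.degrees([h,w]).round(1),(e+L*dr/np.linalg.norm(dr)).round(4),np.linalg.norm(b-a),np.linalg.norm(d-c))
fl([(578,165),(712,165),(582,346),(706,346)],.112,.042)
fl([(55,192),(165,178),(80,395),(195,392)],.114,.051)
g=lambda u,v,z:onplane(ci,400+u/3.5-.36,140+v/3.5-.36,z,True)
q=[g(u,v,.012) for u,v in[(192,132),(421,136),(406,276),(182,288)]]
for k in q:print(k.round(4))
print('bay S',np.mean(q,0))
# inlay outline at floor z .004: body rect
q=[g(u,v,.004) for u,v in[(275,160),(393,158),(382,250),(265,255)]]
for k in q:print(k.round(4))
print(delta([.6765,-.087,.16],np.radians(92.2)))
E
```

```text
[0.8 1.5] [ 0.6754 -0.0873  0.112 ] 0.035761436807003985 0.034512695749978485
[1.9 3.5] [0.6647 0.0783 0.114 ] 0.0446836498348844 0.04799459792893393
[ 0.6406 -0.2775  0.012 ]
[ 0.6456 -0.3825  0.012 ]
[ 0.5885 -0.3883  0.012 ]
[ 0.5825 -0.2829  0.012 ]
bay S [ 0.6142744  -0.33282589  0.012     ]
[ 0.6306 -0.3191  0.004 ]
[ 0.6345 -0.376   0.004 ]
[ 0.5967 -0.379   0.004 ]
[ 0.5934 -0.3216  0.004 ]
[ 46.4 -22.8  56.8   0.9  -0.9  -0.4]
```

{"method": "step_arm", "body": {
  "motion": [
    [23, -11, 20, 0.8, -0.9, 0],
    [23, -11, 35, 0, 0, 0],
    [0, 0, 0, 0, 0, 0],
    [0, 0, 0, 0, 0, 0]
  ],
  "jaw": 58,
  "force": 30
}}

```text
clock: 47.3
position: [0.6792, -0.0926, 0.163]
ee_rot: [1.0, 0.012, 0.001, 0.002]
ft_force: [-0.3, -0.3, 0.4]
grip_width: 0.679
```

```bash
python3 - <<'E'
from h import *
rep();print(delta([.676,-.087,.088],np.radians(92.0)))
ci,im=view('wrist','w29.png',(150,100,550,400),2)
E
```

```text
47.3 [ 0.6792 -0.0926  0.163 ] heading 1.4 grip 58.0 [-0.3 -0.3  0.4] [-0.   -0.02  0.01] [ 0.45  0.57 -0.56  1.35  0.31  1.31 -1.67]
[-3.2 -5.9 75.   0.2 -0.1 -0.6]
```

View pics/w29.png

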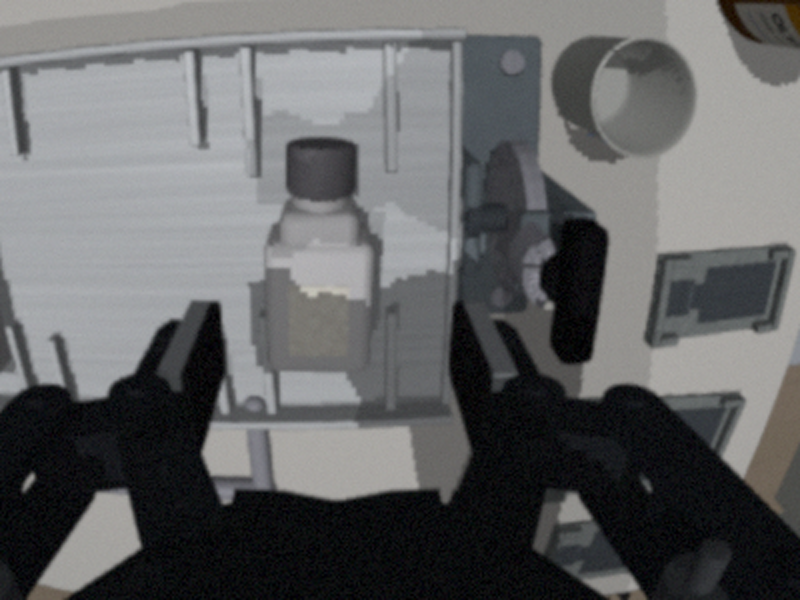

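{"method": "step_arm", "body": {
  "motion": [
    [-3, -5.8, 20, 0, 0, 0],
    [0, 0, 22, 0, 0, 0],
    [0, 0, 0, 0, 0, 0]
  ]
}}

```text
clock: 47.72
position: [0.6765, -0.0898, 0.1227]
ee_rot: [1.0, 0.01, 0.003, 0.003]
ft_force: [0.6, 0.3, -0.8]
grip_width: 0.676
```

```bash
python3 - <<'E'
from h import *
rep();print(delta([.676,-.087,.088],np.radians(92.0)))
E
```

```text
47.725 [ 0.6765 -0.0898  0.1227] heading 1.2 grip 57.8 [ 0.6  0.3 -0.8] [-0.05 -0.01  0.07] [ 0.45  0.59 -0.56  1.4   0.32  1.23 -1.69]
[-0.6 -3.  34.7  0.4 -0.3 -0.8]
```

{"method": "step_arm", "body": {
  "motion": [
    [-1, -3.2, 12, 0, 0, 0],
    [0, 0, 14, 0, 0, 0],
    [0, 0, 8, 0, 0, 0],
    [0, 0, 2, 0, 0, 0],
    [0, 0, 0, 0, 0, 0]
  ]
}}

```text
clock: 48.35
position: [0.6763, -0.0873, 0.0856]
ee_rot: [1.0, 0.01, 0.004, 0.003]
ft_force: [0.5, -0.6, -0.0]
grip_width: 0.678
```

{"method": "step_arm", "body": {
  "motion": [
    [0, 0, 0, 0, 0, 0],
    [0, 0, 0, 0, 0, 0],
    [0, 0, 0, 0, 0, 0],
    [0, 0, 0, 0, 0, 0],
    [0, 0, 0, 0, 0, 0]
  ],
  "jaw": 20
}}

```text
clock: 48.98
position: [0.6768, -0.0873, 0.0866]
ee_rot: [1.0, 0.01, 0.005, 0.003]
ft_force: [-0.2, 0.6, -1.2]
grip_width: 0.438
```

```bash
python3 - <<'E'
from h import *
rep()
E
```

```text
48.975 [ 0.6768 -0.0873  0.0866] heading 1.1 grip 37.4 [-0.2  0.6 -1.2] [-0.02 -0.    0.01] [ 0.44  0.62 -0.55  1.44  0.34  1.17 -1.71]
```

S is gripped at 37.4 mm. Lifting, turning 91° counter-clockwise and moving towards bay S.

{"method": "step_arm", "body": {
  "motion": [
    [0, 0, -20, 0, 0, 0],
    [0, 0, -50, 0, 0, 0],
    [0, 0, -50, 0, 0, 0],
    [-20, 40, -20, 0, 0, 0],
    [-20, 50, 0, 0, 0, 0],
    [-20, 50, 0, 0, 0, 0],
    [0, 50, 0, 0, 0, 0],
    [0, 0, 0, 0, 0, -10],
    [0, 0, 0, 0, 0, -10],
    [0, 0, 0, 0, 0, -10],
    [0, 0, 0, 0, 0, -10],
    [0, 0, 0, 0, 0, -10],
    [0, 0, 0, 0, 0, -10],
    [0, 0, 0, 0, 0, -10],
    [0, 0, 0, 0, 0, -10],
    [0, 0, 0, 0, 0, -10],
    [0, 0, 0, 0, 0, 0]
  ]
}}

```text
clock: 51.1
position: [0.6195, -0.2822, 0.26]
ee_rot: [0.681, 0.732, 0.005, 0.016]
ft_force: [0.2, 0.6, -0.8]
grip_width: 0.446
```

```bash
python3 - <<'E'
from h import *
rep();print(delta([.614,-.334,.2],np.radians(2.7)))
ci,im=view('wrist','w30.png');np.save('ci30.npy',ci,allow_pickle=True)
E
```

```text
51.1 [ 0.6195 -0.2822  0.26  ] heading 94.1 grip 38.1 [ 0.2  0.6 -0.8] [-0.03  0.05 -0.03] [ 0.89  0.54 -0.8   1.25  0.39  1.47  0.2 ]
[-50.2 -11.   60.5   1.7   0.9   1.4]
```

View pics/w30.png

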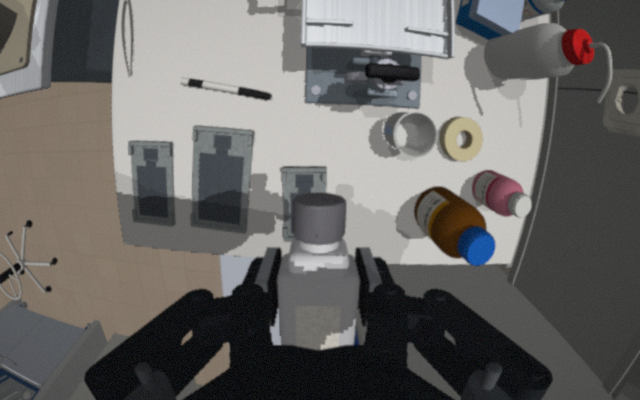

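```bash
python3 - <<'E'
from h import *
im=np.load('pics/w30.png.npy')
c=im[115:245,115:345];cv2.imwrite('pics/w30a.png',cv2.resize(c,None,fx=3.4,fy=3.4,interpolation=cv2.INTER_CUBIC))
E
```

```text
(no output)
```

View pics/w30a.png

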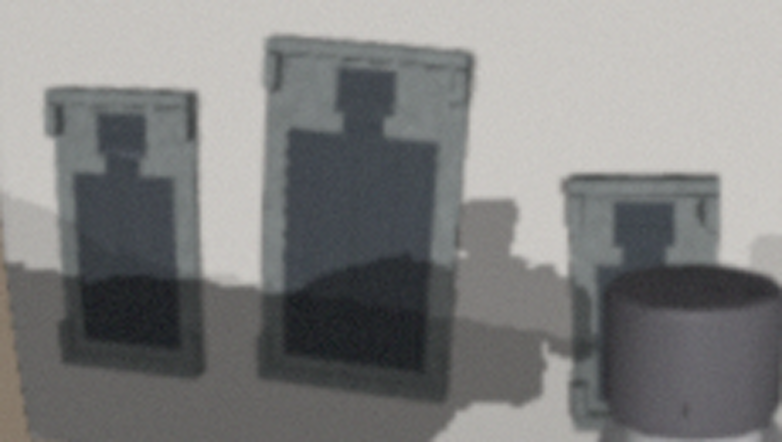

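```bash
python3 - <<'E'
from h import *
ci=np.load('ci30.npy',allow_pickle=True).item()
g=lambda u,v,z=.012:onplane(ci,115+u/3.4-.35,115+v/3.4-.35,z,True)
a,b,c=g(563,178),g(720,176),g(577,428);print('S',a,b,c,(b+c)/2)
h=np.arctan2(*(a-c)[[1,0]]);w=np.arctan2(*(b-a)[[1,0]]);print(np.degrees([h,w]))
q=[g(u,v) for u,v in[(48,90),(197,92),(204,375),(62,362)]];print('M',np.mean(q,0))
for k in q:print(k.round(4))
print([np.degrees(np.arctan2(*(x)[[1,0]])) for x in(q[0]-q[3],q[1]-q[2],q[1]-q[0],q[2]-q[3])])
# outline inlay M body corners floor z
r=[g(u,v,.004) for u,v in[(75,175),(173,178),(182,347),(84,342)]];
for k in r:print(k.round(4))
E
```

```text
S [ 0.5797314  -0.28495945  0.012     ] [ 0.6386545 -0.2805159  0.012    ] [ 0.58891443 -0.38771975  0.012     ] [ 0.61378446 -0.33411783  0.012     ]
[95.10659243  4.31266914]
M [ 0.39368085 -0.31614048  0.012     ]
[ 0.3603 -0.2556  0.012 ]
[ 0.4319 -0.2565  0.012 ]
[ 0.4277 -0.3762  0.012 ]
[ 0.3549 -0.3762  0.012 ]
[np.float64(87.42892834986893), np.float64(87.96895922090445), np.float64(-0.7412967360177203), np.float64(-0.06660557887108337)]
[ 0.367  -0.2932  0.004 ]
[ 0.4158 -0.2933  0.004 ]
[ 0.4143 -0.3675  0.004 ]
[ 0.3634 -0.369   0.004 ]
```

{"method": "step_arm", "body": {
  "motion": [
    [-25, -5, 20, 1.7, 0.9, 0.8],
    [-25, -5, 30, 0, 0, 0],
    [0, 0, 20, 0, 0, 0],
    [0, 0, 0, 0, 0, 0],
    [0, 0, 0, 0, 0, 0]
  ]
}}

```text
clock: 51.78
position: [0.6148, -0.332, 0.1931]
ee_rot: [0.692, 0.722, 0.0, 0.002]
ft_force: [-0.7, 0.2, -1.0]
grip_width: 0.436
```

```bash
python3 - <<'E'
from h import *
rep();print(delta([.614,-.334,.0066],np.radians(3.3)))
ci,im=view('wrist','w31.png',(150,60,550,360),2)
np.save('ci31.npy',ci,allow_pickle=True)
E
```

```text
51.775 [ 0.6148 -0.332   0.1931] heading 92.4 grip 37.3 [-0.7  0.2 -1. ] [0.   0.01 0.02] [ 0.91  0.62 -0.76  1.26  0.42  1.41  0.23]
[-1.500e+00 -1.400e+00  1.865e+02  2.000e-01  1.000e-01 -9.000e-01]
```

View pics/w31.png

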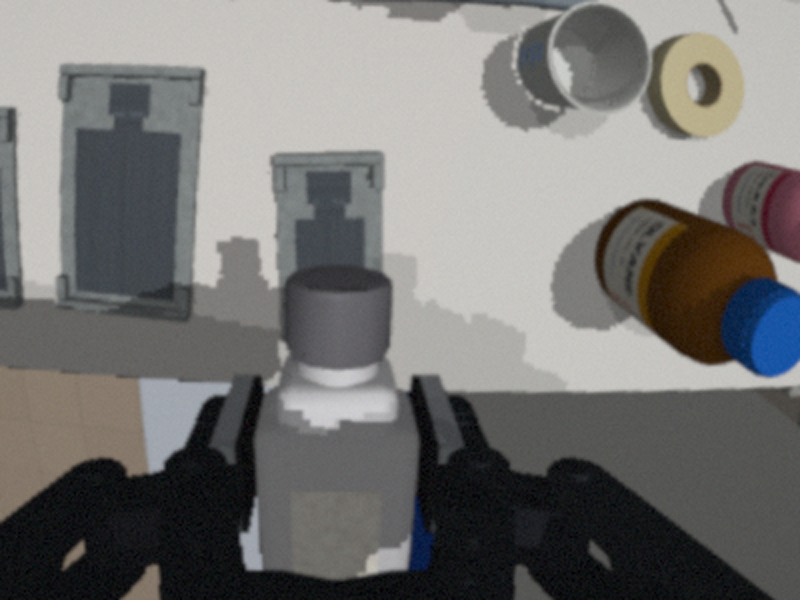

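{"method": "step_arm", "body": {
  "motion": [
    [-1.5, -1.4, 40, 0, 0, -0.9],
    [0, 0, 45, 0, 0, 0],
    [0, 0, 40, 0, 0, 0],
    [0, 0, 20, 0, 0, 0],
    [0, 0, 0, 0, 0, 0],
    [0, 0, 0, 0, 0, 0]
  ]
}}

```text
clock: 52.58
position: [0.6202, -0.332, 0.0541]
ee_rot: [0.686, 0.728, 0.003, 0.008]
ft_force: [0.4, 0.8, 0.1]
grip_width: 0.44
```

```bash
python3 - <<'E'
from h import *
rep();print(delta([.614,-.334,.0066],np.radians(3.3)))
ci,im=view('wrist','w32.png',(150,60,550,360),2)
np.save('ci32.npy',ci,allow_pickle=True)
E
```

```text
52.575 [ 0.6202 -0.332   0.0541] heading 93.4 grip 37.6 [0.4 0.8 0.1] [0.04 0.08 0.04] [ 0.9   0.74 -0.72  1.4   0.5   1.17  0.19]
[-1.3 -7.  47.4  0.8  0.5  0.1]
```

View pics/w32.png

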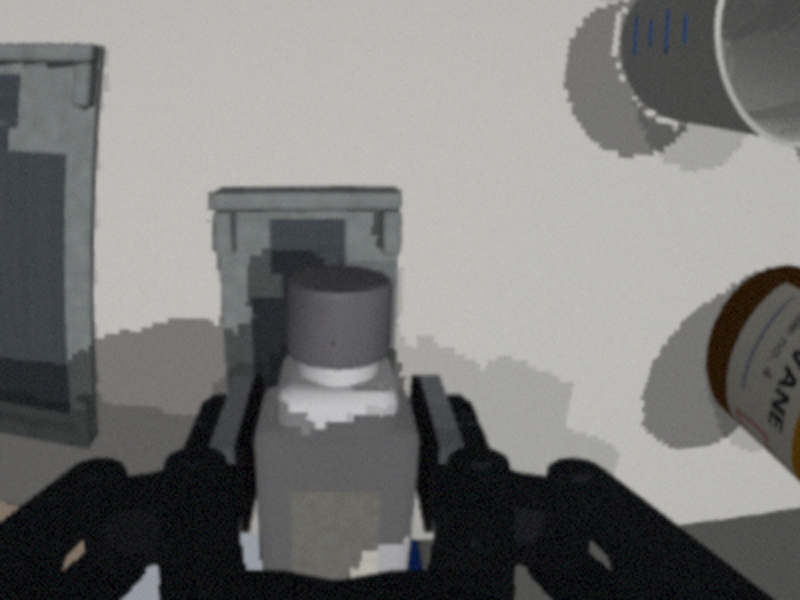

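```bash
python3 - <<'E'
from h import *
ci=np.load('ci32.npy',allow_pickle=True).item()
f=lambda u,v,z=.012:onplane(ci,150+u/2-.25,60+v/2-.25,z,True)
a,b=f(210,192),f(400,190);m=(a+b)/2;print(a,b,m,np.degrees(np.arctan2(*(b-a)[[1,0]])),np.linalg.norm(b-a))
h=np.radians(93.3);print('bay ctr',m-.052*np.array([np.cos(h),np.sin(h),0]))
E
```

```text
[ 0.58087805 -0.28493064  0.012     ] [ 0.63796697 -0.2813679   0.012     ] [ 0.60942251 -0.28314927  0.012     ] 3.5710147560669943 0.05719997906984089
bay ctr [ 0.61241584 -0.33506305  0.012     ]
```

{"method": "step_arm", "body": {
  "motion": [
    [-1.5, -7.5, 10, 0.8, 0.5, 0],
    [0, 0, 10, 0, 0, 0],
    [0, 0, 0, 0, 0, 0]
  ]
}}

```text
clock: 53.0
position: [0.6132, -0.335, 0.0349]
ee_rot: [0.686, 0.728, 0.001, 0.001]
ft_force: [-0.4, -0.2, -0.8]
grip_width: 0.443
```

```bash
python3 - <<'E'
from h import *
rep();print(delta([.613,-.3335,.0066],np.radians(3.4)))
E
```

```text
53.0 [ 0.6132 -0.335   0.0349] heading 93.4 grip 37.9 [-0.4 -0.2 -0.8] [ 0.04  0.03 -0.01] [ 0.9   0.76 -0.71  1.41  0.51  1.16  0.19]
[ 1.5 -0.2 28.3  0.1  0.  -0. ]
```

{"method": "step_arm", "body": {
  "motion": [
    [1.2, -0.6, 10, 0, 0, 0],
    [0, -0.6, 10, 0, 0, 0],
    [0, -0.4, 4, 0, 0, 0],
    [0, 0, 0, 0, 0, 0]
  ]
}}

```text
clock: 53.5
position: [0.6114, -0.3335, 0.0087]
ee_rot: [0.686, 0.728, 0.001, 0.001]
ft_force: [-0.0, -0.0, -0.7]
grip_width: 0.44
```

```bash
python3 - <<'E'
from h import *
rep();print(delta([.613,-.3335,.0066],np.radians(3.4)))
ci,im=view('wrist','w33.png',(150,60,550,360),2)
E
```

```text
53.5 [ 0.6114 -0.3335  0.0087] heading 93.4 grip 37.6 [-0.  -0.  -0.7] [ 0.01 -0.   -0.03] [ 0.9   0.78 -0.69  1.43  0.53  1.12  0.18]
[-0.1  1.6  2.1  0.1  0.  -0. ]
```

View pics/w33.png

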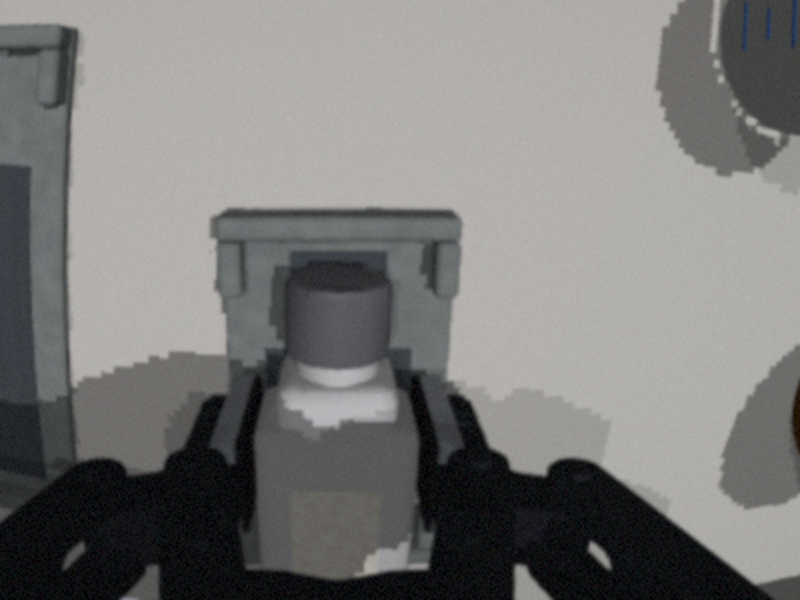

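Cap centred in the bay (339 against 338). Lowering to contact.

{"method": "step_arm", "body": {
  "motion": [
    [0, 0, 1.5, 0, 0, 0],
    [0, 0, 1.2, 0, 0, 0],
    [0, 0, 0.8, 0, 0, 0]
  ]
}}

```text
clock: 53.92
position: [0.612, -0.3338, 0.0063]
ee_rot: [0.686, 0.728, 0.001, 0.001]
ft_force: [-2.7, 1.7, 6.5]
grip_width: 0.436
```

{"method": "step_arm", "body": {
  "motion": [
    [0, 0, 0, 0, 0, 0],
    [0, 0, 0, 0, 0, 0],
    [0, 0, 0, 0, 0, 0]
  ],
  "jaw": 54
}}

```text
clock: 54.3
position: [0.6122, -0.3339, 0.0066]
ee_rot: [0.686, 0.728, 0.001, 0.002]
ft_force: [0.0, -1.1, -0.0]
grip_width: 0.629
```

{"method": "step_arm", "body": {
  "motion": [
    [0, 0, -20, 0, 0, 0],
    [0, 0, -40, 0, 0, 0],
    [0, 0, -50, 0, 0, 0],
    [0, 0, -50, 0, 0, 0],
    [-30, -40, -30, 0, 0, 0],
    [0, 0, 0, 0, 0, 0]
  ]
}}

```text
clock: 55.05
position: [0.5734, -0.3661, 0.2106]
ee_rot: [0.685, 0.728, 0.002, 0.004]
ft_force: [-0.7, -0.1, -0.8]
grip_width: 0.633
```

```bash
python3 - <<'E'
from h import *
rep()
ci,im=view('wrist','w34.png');np.save('ci34.npy',ci,allow_pickle=True)
ci,im=view('top','t34.png',(225,130,445,290),3.5)
E
```

```text
55.05 [ 0.5734 -0.3661  0.2106] heading 93.5 grip 54.0 [-0.7 -0.1 -0.8] [ 0.04  0.02 -0.01] [ 1.01  0.57 -0.77  1.3   0.39  1.41  0.32]
```

View pics/w34.png

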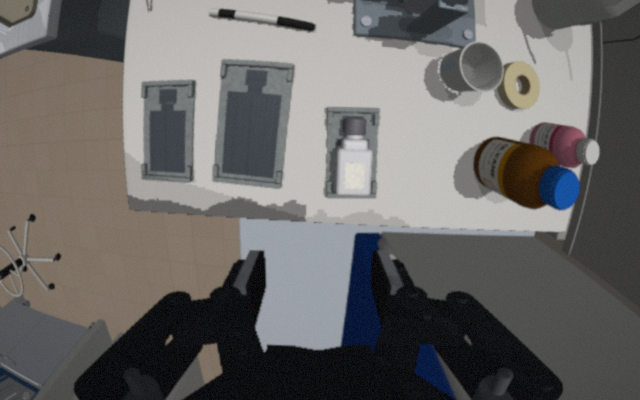

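View pics/t34.png

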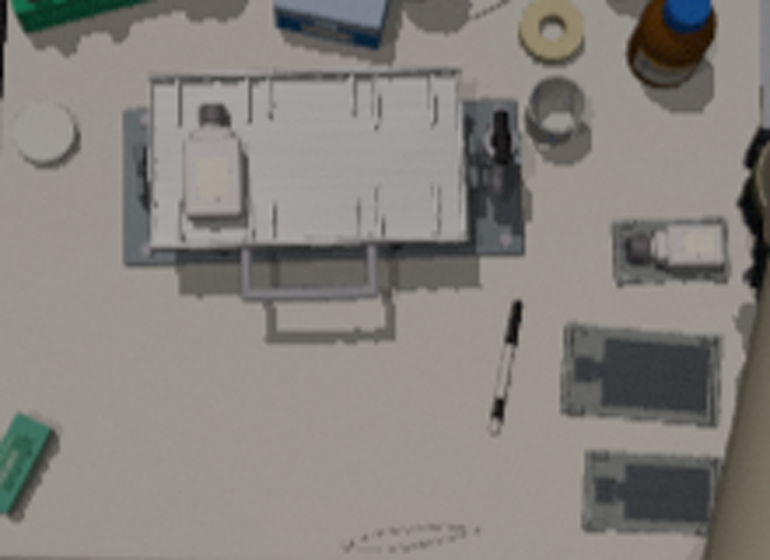

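```bash
python3 - <<'E'
from h import *
im=np.load('pics/w34.png.npy')
c=im[50:215,130:390];cv2.imwrite('pics/w34a.png',cv2.resize(c,None,fx=3,fy=3,interpolation=cv2.INTER_CUBIC))
E
```

```text
(no output)
```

View pics/w34a.png

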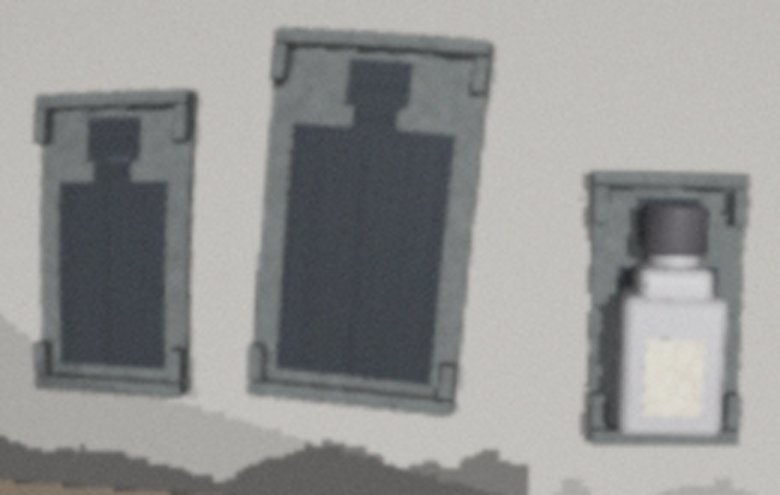

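```bash
python3 - <<'E'
from h import *
ci=np.load('ci34.npy',allow_pickle=True).item()
g=lambda u,v,z=.012:onplane(ci,130+u/3-.33,50+v/3-.33,z,True)
q=[g(u,v) for u,v in[(37,97),(195,92),(187,392),(38,388)]];print('M',np.mean(q,0))
for k in q:print(k.round(4))
print([np.degrees(np.arctan2(*(x)[[1,0]])).round(1) for x in(q[0]-q[3],q[1]-q[2],q[1]-q[0],q[2]-q[3])])
q=[g(u,v,.112-.08) for u,v in[(622,300),(725,300),(720,436),(622,436)]]
e=(q[2]+q[3])/2;d=(q[0]+q[1])/2-e;print('S origin',e+.042*d/np.linalg.norm(d),np.degrees(np.arctan2(d[1],d[0])))
E
```

```text
M [ 0.39309381 -0.31710037  0.012     ]
[ 0.3591 -0.2566  0.012 ]
[ 0.4303 -0.2589  0.012 ]
[ 0.4268 -0.3761  0.012 ]
[ 0.3561 -0.3768  0.012 ]
[np.float64(88.6), np.float64(88.3), np.float64(-1.9), np.float64(0.6)]
S origin [ 0.61216387 -0.33625178  0.032     ] 94.0144910624205
```

S is inside its bay walls, within about 1.5 mm of the centre. Going back for M.

{"method": "step_arm", "body": {
  "motion": [
    [55, 10, -10, 0, 0, 0],
    [55, 10, -10, 0, 0, 0],
    [55, 10, 0, 0, 0, 0],
    [55, 10, 0, 0, 0, 0],
    [55, 10, 0, 0, 0, 0],
    [55, 10, 0, 0, 0, 0],
    [55, 10, 0, 0, 0, 0],
    [20, 10, 0, 0, 0, 10],
    [0, 0, 0, 0, 0, 10],
    [0, 0, 0, 0, 0, 10],
    [0, 0, 0, 0, 0, 10],
    [0, 0, 0, 0, 0, 10],
    [0, 0, 0, 0, 0, 10],
    [0, 0, 0, 0, 0, 10],
    [0, 0, 0, 0, 0, 10],
    [0, 0, 0, 0, 0, 10],
    [0, 0, 0, 0, 0, 0]
  ],
  "jaw": 68
}}

```text
clock: 57.28
position: [0.6203, 0.0866, 0.2239]
ee_rot: [1.0, 0.026, -0.005, -0.006]
ft_force: [-0.2, -0.7, 0.7]
grip_width: 0.797
```

```bash
python3 - <<'E'
from h import *
rep();print(delta([.666,.0785,.088],np.radians(92.2)))
ci,im=view('wrist','w35.png');np.save('ci35.npy',ci,allow_pickle=True)
E
```

```text
57.275 [0.6203 0.0866 0.2239] heading 3.0 grip 68.0 [-0.2 -0.7  0.7] [ 0.01 -0.01  0.01] [ 0.28  0.42 -0.64  1.43  0.23  1.38 -1.89]
[ 46.5  12.1 135.3  -0.7   0.5   0.8]
```

View pics/w35.png

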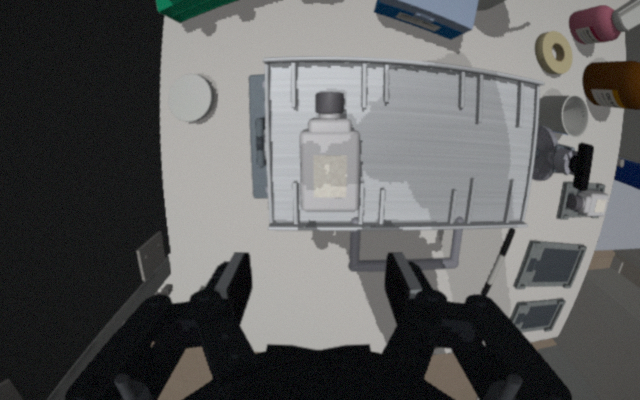

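```bash
python3 - <<'E'
from h import *
ci=np.load('ci35.npy',allow_pickle=True).item()
q=[onplane(ci,u,v,.114,True) for u,v in[(300,131),(360,131),(302,212),(359,211)]]
e=(q[2]+q[3])/2;d=(q[0]+q[1])/2-e;print(q,e+.051*d/np.linalg.norm(d),np.degrees(np.arctan2(d[1],d[0])))
E
```

```text
[array([0.67903044, 0.10538208, 0.114     ]), array([0.68187642, 0.05695895, 0.114     ]), array([0.61007851, 0.10104519, 0.114     ]), array([0.61367711, 0.05207447, 0.114     ])] [0.66276292 0.07998109 0.114     ] 3.846499195400317
```

{"method": "step_arm", "body": {
  "motion": [
    [22, 6, 20, -0.7, 0.5, 0.8],
    [22, 5, 40, 0, 0, 0],
    [0, 0, 0, 0, 0, 0],
    [0, 0, 0, 0, 0, 0]
  ]
}}

```text
clock: 57.82
position: [0.6654, 0.0805, 0.1634]
ee_rot: [1.0, 0.029, 0.0, -0.001]
ft_force: [0.6, 0.7, 1.3]
grip_width: 0.793
```

```bash
python3 - <<'E'
from h import *
rep();print(delta([.666,.079,.088],np.radians(92.2)))
ci,im=view('wrist','w36.png',(150,100,550,400),2)
E
```

```text
57.825 [0.6654 0.0805 0.1634] heading 3.3 grip 67.7 [0.6 0.7 1.3] [ 0.04 -0.01 -0.03] [ 0.24  0.54 -0.61  1.39  0.31  1.3  -1.9 ]
[ 0.5  1.6 75.4 -0.1 -0.   1.1]
```

View pics/w36.png

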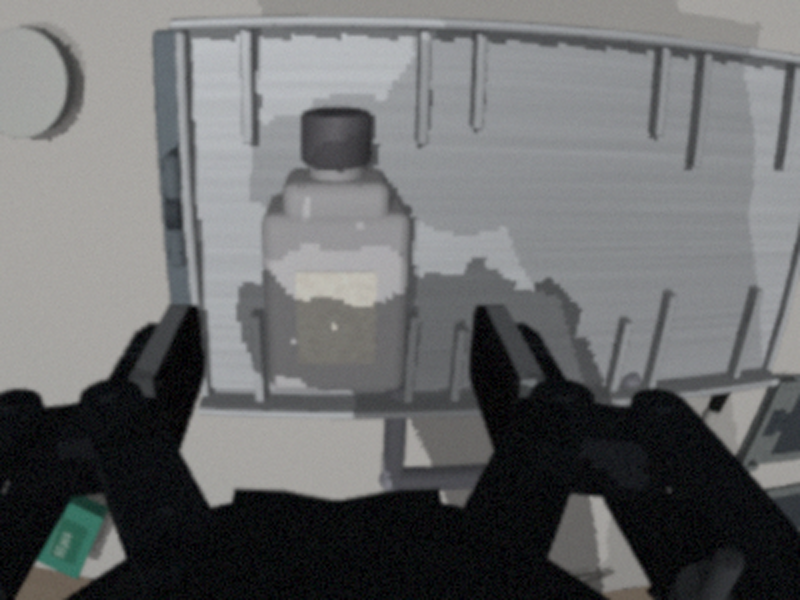

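M is centred between the fingers at (337,290). Going down.

{"method": "step_arm", "body": {
  "motion": [
    [0, 0, 25, 0, 0, 0.7],
    [0, 0, 25, 0, 0, 0],
    [0, 0, 10, 0, 0, 0],
    [0, 0, 0, 0, 0, 0]
  ]
}}

```text
clock: 58.38
position: [0.6665, 0.0816, 0.1084]
ee_rot: [1.0, 0.025, 0.004, -0.001]
ft_force: [1.2, -0.2, 0.1]
grip_width: 0.794
```

```bash
python3 - <<'E'
from h import *
rep();print(delta([.666,.0795,.087],np.radians(92.6)))
E
```

```text
58.375 [0.6665 0.0816 0.1084] heading 2.8 grip 67.8 [ 1.2 -0.2  0.1] [ 0.04  0.01 -0.05] [ 0.23  0.58 -0.59  1.45  0.34  1.2  -1.93]
[-0.7  2.1 21.4 -0.1 -0.4  0.2]
```

{"method": "step_arm", "body": {
  "motion": [
    [-0.7, 2, 11, 0, 0, 0],
    [0, 0, 9, 0, 0, 0],
    [0, 0, 3, 0, 0, 0],
    [0, 0, 0, 0, 0, 0]
  ]
}}

```text
clock: 58.88
position: [0.667, 0.0796, 0.0863]
ee_rot: [1.0, 0.025, 0.005, -0.001]
ft_force: [0.2, -0.2, -0.4]
grip_width: 0.797
```

{"method": "step_arm", "body": {
  "motion": [
    [0, 0, 0, 0, 0, 0],
    [0, 0, 0, 0, 0, 0],
    [0, 0, 0, 0, 0, 0],
    [0, 0, 0, 0, 0, 0],
    [0, 0, 0, 0, 0, 0]
  ],
  "jaw": 30
}}

```text
clock: 59.5
position: [0.6672, 0.0798, 0.0867]
ee_rot: [1.0, 0.025, 0.006, -0.001]
ft_force: [1.0, 0.7, 0.2]
grip_width: 0.577
```

```bash
python3 - <<'E'
from h import *
rep()
E
```

```text
59.5 [0.6672 0.0798 0.0867] heading 2.9 grip 49.3 [1.  0.7 0.2] [-0.03 -0.02  0.03] [ 0.23  0.6  -0.58  1.47  0.35  1.16 -1.93]
```

M is gripped at 49.3 mm. Lifting and carrying it to bay M.

{"method": "step_arm", "body": {
  "motion": [
    [0, 0, -20, 0, 0, 0],
    [0, 0, -50, 0, 0, 0],
    [0, 0, -50, 0, 0, 0],
    [-20, 30, -10, 0, 0, 0],
    [-30, 50, 0, 0, 0, 0],
    [-30, 50, 0, 0, 0, 0],
    [-30, 50, 0, 0, 0, 0],
    [-30, 50, 0, 0, 0, 0],
    [-30, 50, 0, 0, 0, 0],
    [-30, 50, 0, 0, 0, 0],
    [0, 40, 0, 0, 0, 0],
    [0, 0, 0, 0, 0, 0]
  ]
}}

```text
clock: 61.0
position: [0.4808, -0.3097, 0.2344]
ee_rot: [1.0, 0.027, 0.013, 0.001]
ft_force: [0.7, -0.0, -1.7]
grip_width: 0.584
```

{"method": "step_arm", "body": {
  "motion": [
    [0, 0, 0, 0, 0, -9.5],
    [0, 0, 0, 0, 0, -9.5],
    [0, 0, 0, 0, 0, -9.5],
    [0, 0, 0, 0, 0, -9.5],
    [0, 0, 0, 0, 0, -9.5],
    [0, 0, 0, 0, 0, -9.5],
    [0, 0, 0, 0, 0, -9.5],
    [0, 0, 0, 0, 0, -9.5],
    [0, 0, 0, 0, 0, -8],
    [0, 0, 0, 0, 0, 0]
  ]
}}

```text
clock: 62.25
position: [0.4863, -0.2976, 0.2471]
ee_rot: [0.703, 0.711, 0.011, 0.015]
ft_force: [0.4, 0.4, -1.5]
grip_width: 0.578
```

```bash
python3 - <<'E'
from h import *
rep();print(delta([.393,-.314,.15],np.radians(-1.4)))
ci,im=view('wrist','w37.png');np.save('ci37.npy',ci,allow_pickle=True)
E
```

```text
62.25 [ 0.4863 -0.2976  0.2471] heading 90.7 grip 49.4 [ 0.4  0.4 -1.5] [0.09 0.08 0.03] [ 1.03  0.24 -0.64  1.59  0.14  1.33  0.38]
[-14.7 -96.9  93.8   2.    0.3   2.1]
```

View pics/w37.png

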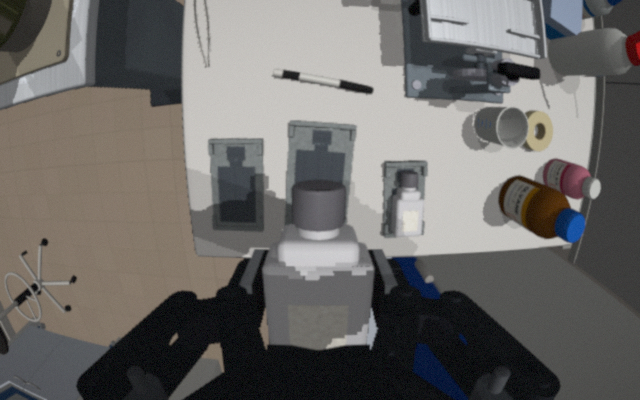

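{"method": "step_arm", "body": {
  "motion": [
    [0, 0, 0, 2, 0.3, 2],
    [-5, -33, 20, 0, 0, 0],
    [-5, -33, 30, 0, 0, 0],
    [-5, -31, 30, 0, 0, 0],
    [0, 0, 0, 0, 0, 0],
    [0, 0, 0, 0, 0, 0]
  ]
}}

```text
clock: 63.05
position: [0.3889, -0.3071, 0.1681]
ee_rot: [0.722, 0.692, 0.001, 0.002]
ft_force: [0.6, -0.1, -1.1]
grip_width: 0.576
```

```bash
python3 - <<'E'
from h import *
rep();print(delta([.393,-.314,.0067],np.radians(-1.4)))
ci,im=view('wrist','w38.png');np.save('ci38.npy',ci,allow_pickle=True)
E
```

```text
63.05 [ 0.3889 -0.3071  0.1681] heading 87.6 grip 49.1 [ 0.6 -0.1 -1.1] [-0.   -0.03 -0.04] [ 1.15  0.14 -0.61  1.86  0.08  1.17  0.47]
[-6.500e+00  3.700e+00  1.615e+02  2.000e-01  1.000e-01 -1.000e+00]
```

View pics/w38.png

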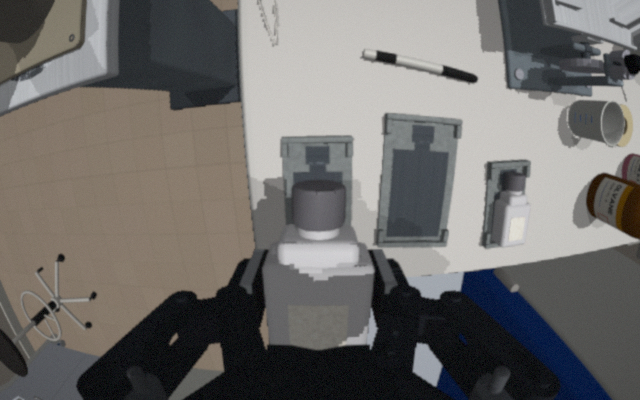

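```bash
python3 - <<'E'
from h import *
ci=np.load('ci38.npy',allow_pickle=True).item()
a=onplane(ci,281.5,139,.012,True);b=onplane(ci,352.5,137.5,.012,True);m=(a+b)/2;print(a,b,m,np.linalg.norm(b-a),np.degrees(np.arctan2(*(b-a)[[1,0]])))
h=np.radians(88.6);print(m[:2]-.061*np.array([np.cos(h),np.sin(h)]))
E
```

```text
[ 0.35760593 -0.25708563  0.012     ] [ 0.42596063 -0.25853554  0.012     ] [ 0.39178328 -0.25781058  0.012     ] 0.06837007619068379 -1.215155306020314
[ 0.39029291 -0.31879237]
```

{"method": "step_arm", "body": {
  "motion": [
    [-6.5, 3.7, 30, 0, 0, -1],
    [0, 0, 45, 0, 0, 0],
    [0, 0, 30, 0, 0, 0],
    [0, 0, 10, 0, 0, 0],
    [0, 0, 0, 0, 0, 0]
  ]
}}

```text
clock: 63.72
position: [0.4003, -0.3149, 0.0551]
ee_rot: [0.715, 0.699, 0.002, 0.006]
ft_force: [-0.2, -0.3, -1.0]
grip_width: 0.578
```

```bash
python3 - <<'E'
from h import *
rep();print(delta([.393,-.314,.0067],np.radians(-1.4)))
ci,im=view('wrist','w39.png',(150,60,550,360),2);np.save('ci39.npy',ci,allow_pickle=True)
E
```

```text
63.725 [ 0.4003 -0.3149  0.0551] heading 88.7 grip 49.4 [-0.2 -0.3 -1. ] [-0.03 -0.04  0.02] [ 1.1   0.31 -0.58  1.94  0.21  0.94  0.39]
[ 1.1 -7.9 48.3  0.7  0.3  0.1]
```

View pics/w39.png

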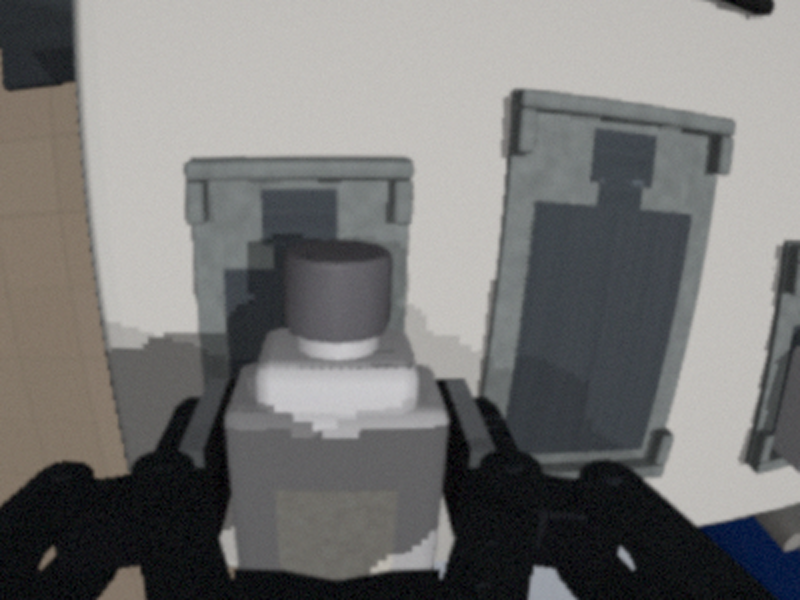

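```bash
python3 - <<'E'
from h import *
ci=np.load('ci39.npy',allow_pickle=True).item()
f=lambda u,v,z=.012:onplane(ci,150+u/2-.25,60+v/2-.25,z,True)
a,b=f(186,162),f(412,160);m=(a+b)/2;print(a,b,m,np.linalg.norm(b-a),np.degrees(np.arctan2(*(b-a)[[1,0]])))
h=np.radians(88.6);print(m[:2]-.061*np.array([np.cos(h),np.sin(h)]))
E
```

```text
[ 0.35777552 -0.25521698  0.012     ] [ 0.42583706 -0.2568703   0.012     ] [ 0.39180629 -0.25604364  0.012     ] 0.0680816176577003 -1.3915263521072616
[ 0.39031592 -0.31702543]
```

{"method": "step_arm", "body": {
  "motion": [
    [0, -8.5, 10, 0.7, 0.3, 0],
    [0, 0, 10, 0, 0, 0],
    [0, 0, 0, 0, 0, 0]
  ]
}}

```text
clock: 64.15
position: [0.3926, -0.3162, 0.0364]
ee_rot: [0.716, 0.698, -0.001, 0.002]
ft_force: [0.1, -0.2, -0.6]
grip_width: 0.583
```

```bash
python3 - <<'E'
from h import *
rep();print(delta([.392,-.315,.0067],np.radians(-1.4)))
ci,im=view('wrist','w40.png',(150,60,550,360),2);np.save('ci40.npy',ci,allow_pickle=True)
E
```

```text
64.15 [ 0.3926 -0.3162  0.0364] heading 88.6 grip 49.8 [ 0.1 -0.2 -0.6] [-0.04  0.02 -0.01] [ 1.09  0.33 -0.57  1.96  0.23  0.91  0.38]
[ 1.3 -0.7 29.7  0.1  0.2  0. ]
```

View pics/w40.png

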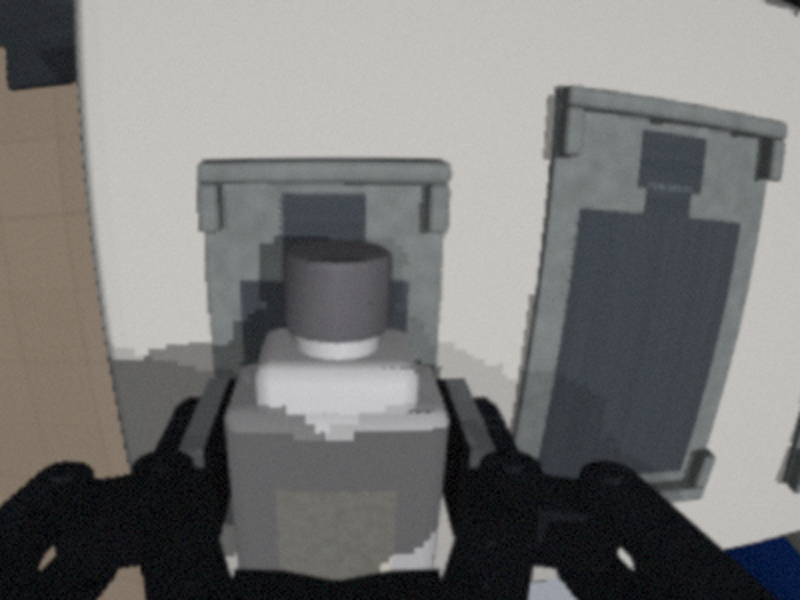

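{"method": "step_arm", "body": {
  "motion": [
    [2, -3, 10, 0, 0, 0],
    [0, -0.5, 10, 0, 0, 0],
    [0, -0.3, 4, 0, 0, 0],
    [0, 0, 0, 0, 0, 0]
  ]
}}

```text
clock: 64.7
position: [0.3889, -0.3142, 0.0111]
ee_rot: [0.716, 0.699, -0.001, 0.002]
ft_force: [-1.4, -0.7, -0.5]
grip_width: 0.579
```

```bash
python3 - <<'E'
from h import *
rep();print(delta([.390,-.314,.0067],np.radians(-1.4)))
ci,im=view('wrist','w41.png',(150,60,550,360),2);np.save('ci41.npy',ci,allow_pickle=True)
E
```

```text
64.7 [ 0.3889 -0.3142  0.0111] heading 88.6 grip 49.4 [-1.4 -0.7 -0.5] [ 0.03  0.01 -0.  ] [ 1.08  0.37 -0.56  1.98  0.26  0.86  0.36]
[0.2 1.1 4.4 0.1 0.2 0. ]
```

View pics/w41.png

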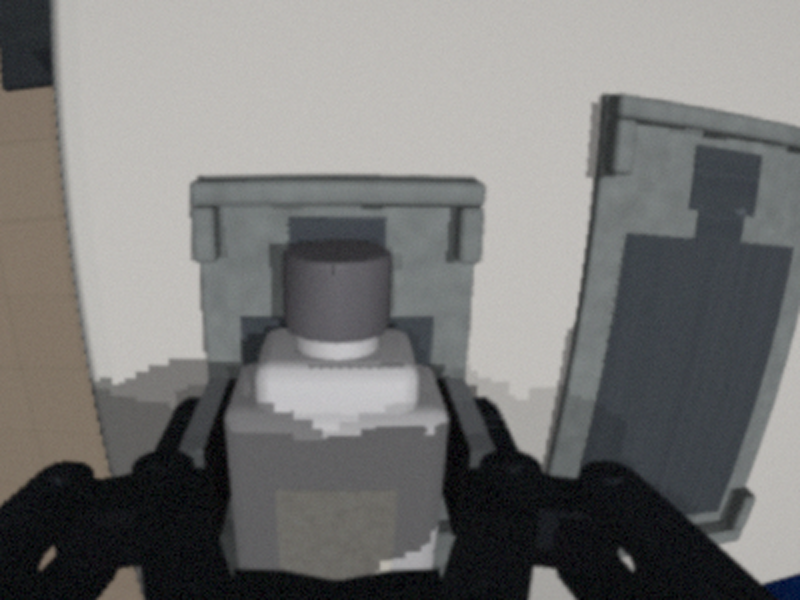

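M is centred in the bay (338 against 338). Lowering to contact.

{"method": "step_arm", "body": {
  "motion": [
    [0, 0, 2.5, 0, 0, 0],
    [0, 0, 1.8, 0, 0, 0],
    [0, 0, 0.8, 0, 0, 0]
  ]
}}

```text
clock: 65.12
position: [0.3894, -0.3146, 0.0067]
ee_rot: [0.716, 0.699, -0.001, 0.003]
ft_force: [-3.2, 2.1, 10.2]
grip_width: 0.579
```

```bash
python3 - <<'E'
from h import *
rep()
E
```

```text
65.125 [ 0.3894 -0.3146  0.0067] heading 88.6 grip 49.5 [-3.2  2.1 10.2] [ 0.67  0.96 -0.01] [ 1.08  0.37 -0.56  1.98  0.26  0.85  0.36]
```

{"method": "step_arm", "body": {
  "motion": [
    [0, 0, 0, 0, 0, 0],
    [0, 0, 0, 0, 0, 0],
    [0, 0, 0, 0, 0, 0]
  ],
  "jaw": 64
}}

```text
clock: 65.5
position: [0.3898, -0.3149, 0.007]
ee_rot: [0.716, 0.698, -0.001, 0.003]
ft_force: [0.1, -0.5, -0.7]
grip_width: 0.746
```

{"method": "step_arm", "body": {
  "motion": [
    [0, 0, -20, 0, 0, 0],
    [0, 0, -40, 0, 0, 0],
    [0, 0, -50, 0, 0, 0],
    [0, 40, -50, 0, 0, 0],
    [-10, 40, -30, 0, 0, 0],
    [0, 0, 0, 0, 0, 0]
  ]
}}

```text
clock: 66.25
position: [0.4689, -0.3259, 0.2018]
ee_rot: [0.716, 0.698, -0.001, 0.003]
ft_force: [-0.7, 0.2, -0.6]
grip_width: 0.748
```

```bash
python3 - <<'E'
from h import *
rep()
ci,im=view('wrist','w42.png');np.save('ci42.npy',ci,allow_pickle=True)
c=im[80:280,180:480];cv2.imwrite('pics/w42a.png',cv2.resize(c,None,fx=2.6,fy=2.6,interpolation=cv2.INTER_CUBIC))
ci,im=view('top','t42.png',(225,130,445,290),3.5)
E
```

```text
66.25 [ 0.4689 -0.3259  0.2018] heading 88.5 grip 63.9 [-0.7  0.2 -0.6] [ 0.02  0.   -0.01] [ 1.05  0.29 -0.62  1.63  0.18  1.28  0.37]
```

View pics/w42.png

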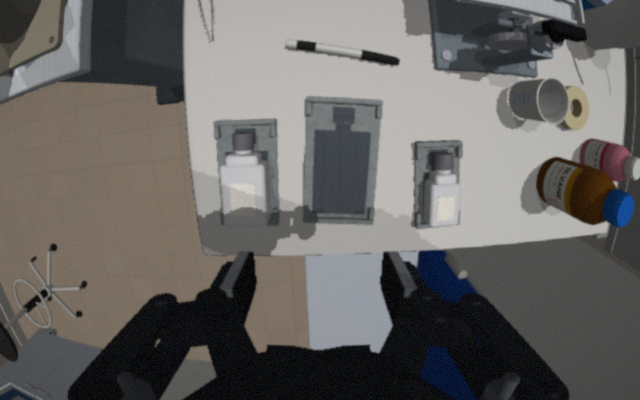

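View pics/w42a.png

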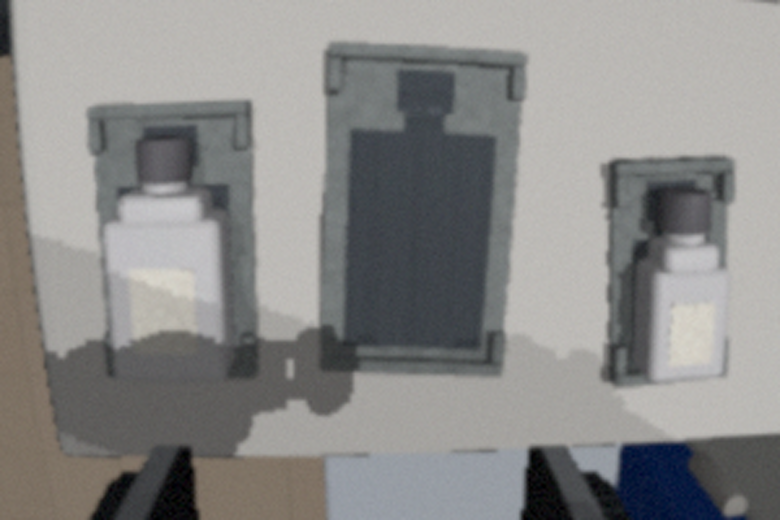

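View pics/t42.png

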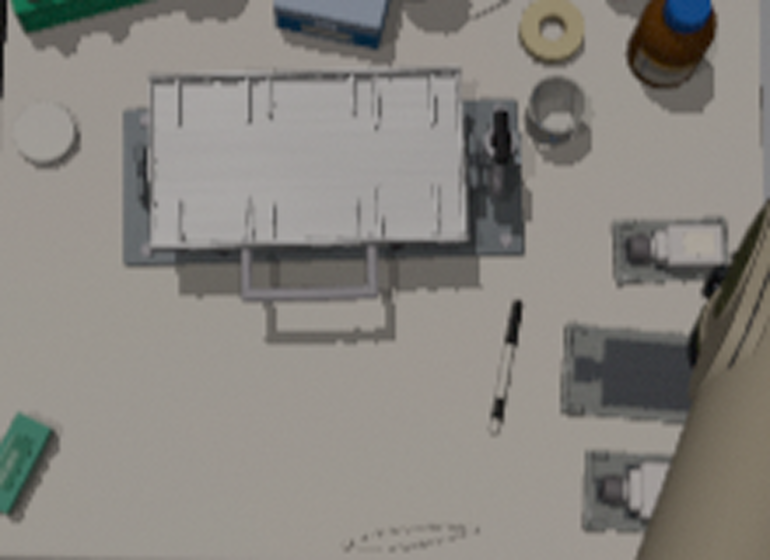

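```bash
python3 - <<'E'
from h import *
ci=np.load('ci42.npy',allow_pickle=True).item()
g=lambda u,v,z=.012:onplane(ci,180+u/2.6-.3,80+v/2.6-.3,z,True)
for n,pts,z,L in[('M',[(105,225),(227,220),(232,376),(111,376)],.034,.051),('S',[(643,268),(727,268),(727,380),(648,383)],.032,.042)]:
    q=[g(u,v,z) for u,v in pts];e=(q[2]+q[3])/2;d=(q[0]+q[1])/2-e;print(n,e+L*d/np.linalg.norm(d),np.degrees(np.arctan2(d[1],d[0])))
for n,pts in[('bayM',[(90,108),(250,102),(257,376),(100,378)]),('bayS',[(610,163),(733,158),(728,378),(612,383)])]:
    q=[g(u,v) for u,v in pts];print(n,np.mean(q,0),[k.round(4) for k in q])
# expected px of M end lower corners if at bay ctr
E
```

```text
M [ 0.39320868 -0.31748738  0.034     ] 86.63004993128371
S [ 0.60958512 -0.33721137  0.032     ] 97.32091195192729
bayM [ 0.3903546  -0.31730145  0.012     ] [array([ 0.359, -0.256,  0.012]), array([ 0.4278, -0.2582,  0.012 ]), array([ 0.424 , -0.3776,  0.012 ]), array([ 0.3507, -0.3774,  0.012 ])]
bayS [ 0.61157871 -0.33508233  0.012     ] [array([ 0.5783, -0.2857,  0.012 ]), array([ 0.6372, -0.282 ,  0.012 ]), array([ 0.6454, -0.3865,  0.012 ]), array([ 0.5853, -0.3862,  0.012 ])]
```

```bash
python3 - <<'E'
from h import *
rep();print(manip.hand_in())
E
```

```text
66.35 [ 0.4659 -0.3253  0.1993] heading 88.5 grip 64.0 [-0.2  0.8 -0.7] [-0.    0.05  0.03] [ 1.05  0.29 -0.62  1.63  0.18  1.28  0.37]
the job is handed in; nothing more can be done
None
```

I completed the whole sequence and handed the job in at 66 s. Only the small and medium flasks were on the bench, so the large lane and bay stay empty.

- **Tilt:** with both flasks in their lanes, I lifted and twisted the knob into its rest notch and raised the tray to about 30.4–31° (worked out from the arm's position). I held it there for 3.7 s, then brought it back level.
- **Lock:** I turned the knob back and the pin dropped home. Its image position then matched the first picture to within 0.1 px; 9 mm up would have shown as about 2 px.
- **Storage:** both flasks touched down at the bay-floor height and measure about 3 mm or less from their bay centres. The last views show them inside the bay walls, with the tray level and the arm clear.
- **Correction made:** after its first placing in the tray, the small flask was found twisted about 8° and 8 mm off, either from my release or from a knock. I gripped it again and straightened it before unlocking the tray.
- **Checks that disagreed:** the final wrist view put the small flask at about 97° against about 93° for its bay. An earlier, closer view gave 94°, so I put this down to parallax. The arm hid part of the medium bay in the last top view, so that placement rests on the wrist view and the touch-down height.

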